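# Set up the carton magazine of a chocolate packing line

## Robot

A 6-joint arm with a two-finger parallel gripper is mounted at the origin on the work surface. World frame = base frame: x ahead of the robot, y to its left, z up, the work surface at z = 0. Lengths are in m, angles in rad, forces in N, time in s.
With the tool pointing down it reaches from about 0.35 to 0.8 m from the base axis. Payload 7.3 kg.
Tool frame: the origin (TCP) lies midway between the tips of the shut fingers; the grasp point (between the pads) lies 19 mm behind it; x points along the fingers, y is the direction in which the jaws open and shut, and the axes are right-handed (so a half turn about x gives the same grasp; the last joint's range is limited). The gripper opens to 85 mm and grips with 20 to 120 N. Pads are 22 mm wide; open, the fingers measure 114 mm over their backs; the gripper's body (76 mm by 85 mm) begins 54 mm behind the grasp point. The pads swing forward as they close: fully open they stand 13 mm farther back than shut.
Start: joints at [-1.314, 0.342, 1.524, -0, 1.275, -0.146], TCP at [0.206, -0.483, 0.231] pointing down, gripper open.
Joint ranges: [-2.53, 2.53], [-0.77, 2.02], [0.04, 2.7], [-1, 4.14], [0.28, 2.66], [-3.11, 3.11]. Speed limits (rad/s): [2.57, 2.57, 3.14, 3.14, 3.14, 3.14].

## Interface

Orientations are given as [roll, pitch, yaw] about the fixed x, y, z axes, in that order (R = Rz(yaw) Ry(pitch) Rx(roll)).
In Python, from rig import bot gives the robot as it stands. The module is installed in compiled form; this text tells all that it offers.
- The arm moves only by the tool play_rows, never from a script. Its argument "rows" is a list of rows, each a list of 2 entries, a list of its own where there are three numbers: the shift along the tool's x, y, z in m, then the turn about the tool's x in degrees. A call has 1 to 20 rows; each row is the pose to reach, as a shift and turn from the pose commanded when the call began, along the tool's axes at that moment; what a row does not reach only later rows make up. A row lasts 1/10 s, in which the tool goes at most 50 mm and 8.59 degrees, less where a joint would pass 70% of its speed; a pose out of reach is approached as far as the arm can. A call with a gripper value outside its range is refused whole. "fingers" is the finger opening in m, from 0 to 0.0854, set as the call begins (left out, the last holds). The fingers move at their own pace and stop on an object; "newtons" is the grip in N (left out, the last holds). Time passes only in rows, so rows that repeat a pose let the fingers close. It gives the time, the measured TCP pose, the force and the opening at its end, in the units of the state.
- bot.observe(): the state, without advancing time (a new reading comes with each control period).
- bot.get_image(name): name is "scene" or "top"; returns the picture (384x512x3 uint8, red, green, blue); there is no depth.
- bot.calibration(name): a dict with "intrinsics" (3x3 intrinsics, pixels), "extrinsics" (4x4, takes a point from world to camera coordinates). Camera axes: x right, y down, z forward; pixel columns grow to the right and rows downward; lengths in m; the calibration is good to about 2 mm. A picture is of the moment at which its call begins. calibration takes no time and is no camera call.
- bot.hand_in(): hands the job in, once; it reports no verdict.
The state is a dict: "t": time; "joint_pos": joint angles; "qd": joint speeds; "joint_efforts": joint torques, N m; "tcp_pos": TCP position; "ee_rot": TCP orientation; "contact_force": force on the tool from outside, world axes, zero at the start; "ft_torque": the same for the moment, N m; "gripper_width": opening from 0.0 (shut) to 1.0 (fully open).
Only numpy, scipy, OpenCV 4.12 (cv2) and the standard library are available. Lean on these libraries where they do the work, as an engineer would, in place of code of your own. Each camera call takes 0.05 s, during which the arm holds its last target.

## Task

Set up the carton magazine for the next run: take the spacer frame out of the magazine and hang it on the hook in front of the one already hanging there, without knocking that one off. Then stand every carton from the mat upright in the magazine, crosswise between the rails in one row, and slide the follower up gently until the whole row is tight against the end stop and the follower's sprung pad stays well pressed in. Leave the other things on the table alone.

Things in the scene. Friction and masses are not known exactly. Their poses are not given: they have to be found in the camera images.
- magazine: fixed aluminium bed, 110 mm (its x) by 400 mm (its y, from -180 to +220 mm), 20 mm high, origin on the table under the middle of the channel. Channel along y: floor 20 mm above the table, two steel rails at x = -33..-38 and +33..+38 mm, 15 mm high above the floor, so 66 mm clear between. The end stop's face is at y = -150 mm; the follower stands at the +y end. Cartons stand with their x along the magazine's x (60 mm across the 66 mm channel), either way round
- endstop: fixed upright steel plate 76 mm wide, 60 mm high above the channel floor, 10 mm thick, closing the -y end of the channel; origin at the foot of its inner face (magazine y = -150 mm, height 20 mm)
- follower (a joint): position of the follower, a grey block (60 x 30 x 46 mm) sliding in the channel, in m: 0 is fully back (block centre at magazine y = +155 mm), it grows towards the end stop (-y), to 0.19. At 0 the face of its uncompressed pad is at magazine y = +126 mm. It slides stiffly: about 8 N moves it, and it stays where it is left
- follower_grip (a point): the point to grip on the follower: on its black upright tab, 30 mm (magazine x) wide and 12 mm (magazine y) thick, whose top is 12 mm above this point and which is free for 38 mm below it; 106 mm above the table. Axes as the magazine's
- pad (a joint): how far the follower's sprung pad (white plate 56 mm wide, 44 mm high, on the front of the follower) is pressed in towards the follower, in m: 0 free, 0.007 fully in; spring 0.9 N per mm. Sliding the row of cartons alone presses it about 1 to 2 mm
- pad_face (a point): middle of the pad's front face, 44 mm above the table; axes as the magazine's
- hook: fixed hook stand: upright post (12 mm thick, 16 mm wide, 190 mm high) at its origin on the table, and a round steel arm 10 mm thick along its -x, centre 165 mm above the table, level from the post to 130 mm out, where its end turns up to 183 mm above the table (topmost point), ending 142 mm out
- hook_arm (a point): free place on the hook's arm for the second frame: on the arm's centre line, 84 mm out from the post's centre, 165 mm above the table; axes as the hook's (x points to the post)
- spacer: spacer frame, 106 mm high: a grey foot block 32 (its x) x 56 (its y) x 20 mm; on it an 8 mm thick aluminium frame in the y-z plane with an opening 42 mm wide (y), from 20 mm up to a peaked roof whose underside is 66 mm above the foot's underside in the middle and 55 mm at the sides; above the roof a flat grip tab 28 (y) x 10 (x) mm, free from 72 to 106 mm height. 150 g. Origin: centre of the underside. It stands in the magazine's channel, its y across the channel
- spacer_eye (a point): top middle of the opening of this frame (the peak of the roof's underside, 66 mm above its origin); when it hangs, this is about 6 mm above the arm's centre line
- hung_spacer: a frame of the same shape and size, hanging on the hook near the post, its y across the arm
- hung_spacer_eye (a point): top middle of its opening, as for the other frame
- carton1: sealed white carton with a plain brown band, 60 (its x) x 36 (its y) x 56 mm high, about 50 g, standing on the mat; the origin is the centre of its underside. Absent in some starts
- carton2: sealed white carton with a plain brown band, 60 (its x) x 36 (its y) x 56 mm high, about 50 g, standing on the mat; the origin is the centre of its underside. Absent in some starts
- carton3: sealed white carton with a plain brown band, 60 (its x) x 36 (its y) x 56 mm high, about 50 g, standing on the mat; the origin is the centre of its underside. Absent in some starts
- carton4: sealed white carton with a plain brown band, 60 (its x) x 36 (its y) x 56 mm high, about 50 g, standing on the mat; the origin is the centre of its underside. Absent in some starts
- carton5: sealed white carton with a plain brown band, 60 (its x) x 36 (its y) x 56 mm high, about 50 g, standing on the mat; the origin is the centre of its underside. Absent in some starts
- spray: bystander: white bottle, 60 mm across, 170 mm high, origin under its centre
- cup: bystander: steel cup, 72 mm across, 85 mm high, origin under its centre
- tape: bystander: cardboard tape core lying flat, 90 mm across, 24 mm high, origin under its centre
- scraper: bystander: spatula 200 mm long lying on the table, origin under its middle
Things that resemble listed ones, but are neither listed nor needed, are in the scene too. What is shaped like the carton4 but orange or red is not meant.

How it is judged:
By the outcome, as a careful person would: the job done as asked, in the order asked, and still so for the second after the job is handed in, with the robot touching nothing.
Of carton1, carton2, carton3, carton4, carton5 only 3 to 5 are there at a start; the rules pass over those that are not, and their reading is None.
At some moment in a run one of carton1, carton2, carton3, carton4, carton5 may be knocked a few centimetres aside while the robot is not near it.
It also fails if it takes over 210 s, if anything falls off the work surface, if the arm or the gripper's body presses on something with over 40 N, if the wrist force passes 120 N, or if a joint passes its speed limit or range.

## Working session

There is one attempt and no reset: what is moved stays moved. The work goes in short steps, Python scripts to look and compute and a tool call to move; the robot and the scene stay as the last step left them, time stands still between calls to the robot, and variables do not carry over. Pictures are saved under pics/ and viewed, and the job is handed in when it is done.

Besides the shell and the picture viewer there is one more tool, called after ">>>" in YAML: its name, and indented under it one key for each argument. play_rows: Moves the arm, as the interface text tells. Its arguments: {"type":"object","properties":{"rows":{"type":"array"},"fingers":{"type":"number"},"newtons":{"type":"number"}},"required":["rows"]}

```bash
mkdir -p pics; ls; python3 - <<'E'
from rig import bot
import cv2,numpy as np
np.set_printoptions(precision=4,suppress=True)
print(bot.observe())
for n in("scene","top"):
    im=bot.get_image(n); cv2.imwrite(f"pics/{n}0.png",im[:,:,::-1])
    c=bot.calibration(n); print(n,c)
E
```

```text
pics
{'t': 0.0, 'joint_pos': array([-1.314 ,  0.3427,  1.525 , -0.    ,  1.2754, -0.146 ]), 'qd': array([ 0.0008, -0.0015,  0.0005,  0.0018, -0.0003,  0.0006]), 'joint_efforts': array([  0.0018, -43.3675, -24.6012,  -0.0002,   0.0077,  -0.    ]), 'tcp_pos': array([ 0.2057, -0.4826,  0.2306]), 'ee_rot': array([-1.7137,  1.5693,  1.8307]), 'contact_force': array([-0.7252,  0.183 ,  0.321 ]), 'ft_torque': array([ 0.0091, -0.0065, -0.0065]), 'gripper_width': 1.0019893606304584}
scene {'intrinsics': array([[370.3389,   0.    , 256.9003],
       [  0.    , 370.3389, 196.0708],
       [  0.    ,   0.    ,   1.    ]]), 'extrinsics': array([[ 0.7085,  0.7054, -0.0213, -0.3216],
       [ 0.4313, -0.4567, -0.7781, -0.175 ],
       [-0.5586,  0.5421, -0.6278,  1.5223],
       [ 0.    ,  0.    ,  0.    ,  1.    ]])}
top {'intrinsics': array([[476.267 ,   0.    , 259.0845],
       [  0.    , 476.267 , 188.6923],
       [  0.    ,   0.    ,   1.    ]]), 'extrinsics': array([[ 0.0668, -0.9978, -0.0025, -0.1053],
       [-0.9719, -0.0645, -0.2265,  0.5471],
       [ 0.2259,  0.0176, -0.974 ,  1.4569],
       [ 0.    ,  0.    ,  0.    ,  1.    ]])}
```

View pics/scene0.png

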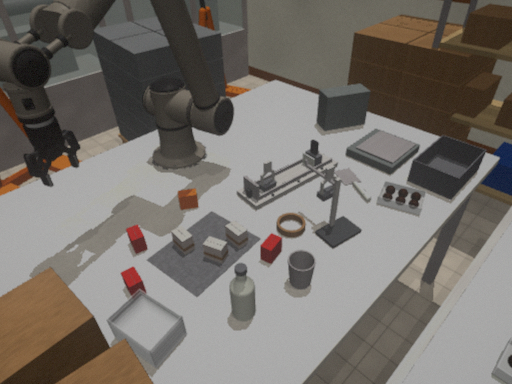

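View pics/top0.png

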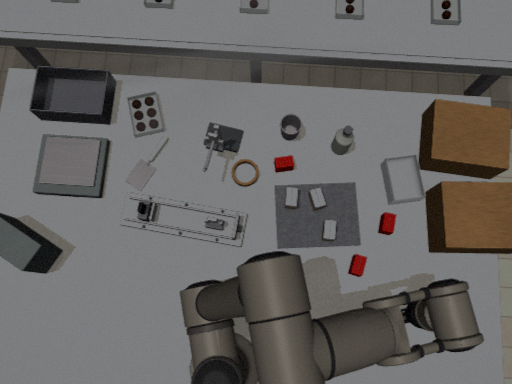

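The pictures show the magazine (top view around 185,220), the hook (around 215,145) and three white cartons on the mat (292,198; 318,198; 330,230), with red decoys off the mat. I'll zoom in on each.

```bash
python3 - <<'E'
import cv2
t=cv2.imread("pics/top0.png"); s=cv2.imread("pics/scene0.png")
def crop(im,x,y,w,h,f,n): cv2.imwrite(n,cv2.resize(im[y:y+h,x:x+w],None,fx=f,fy=f,interpolation=cv2.INTER_CUBIC))
crop(t,115,115,140,135,5.5 and 5,"pics/t_mag.png")
crop(t,265,175,100,85,6,"pics/t_mat.png")
crop(s,225,130,150,120,5,"pics/s_mag.png")
crop(s,145,205,140,90,5,"pics/s_mat.png")
E
```

```text
(no output)
```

View pics/t_mag.png

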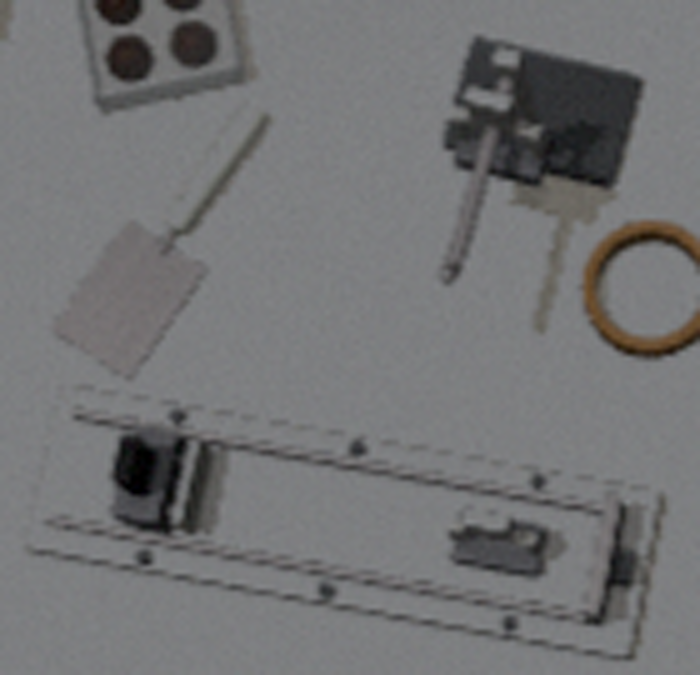

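View pics/t_mat.png

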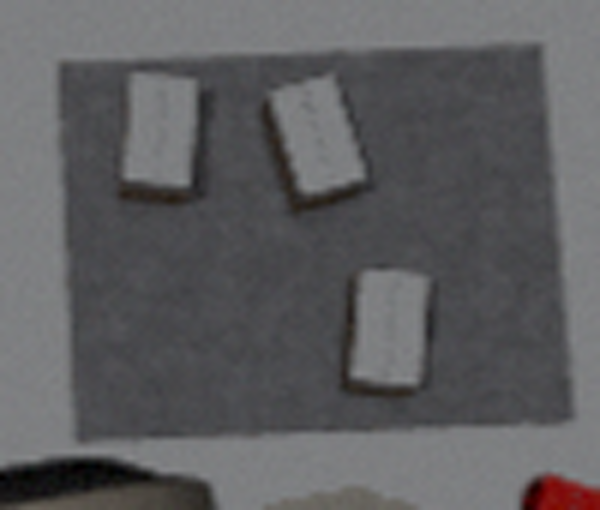

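View pics/s_mag.png

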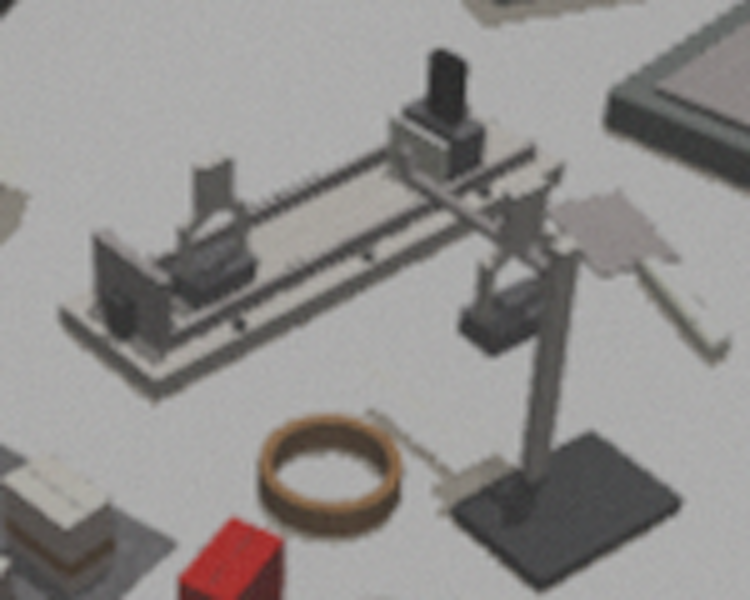

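View pics/s_mat.png

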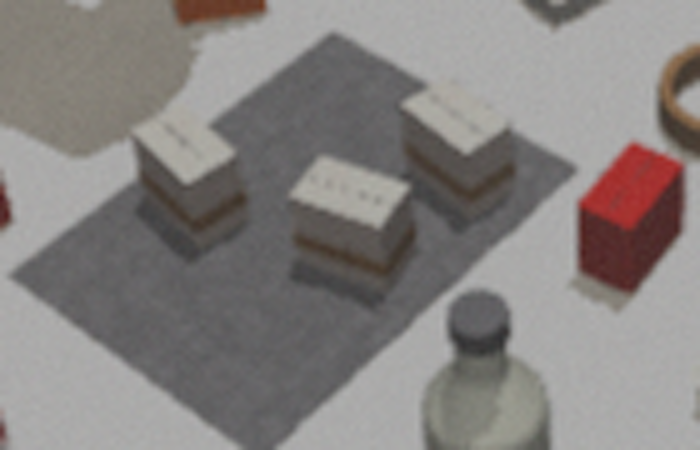

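```bash
cat > h.py <<'E'
import numpy as np,cv2
from rig import bot
from scipy.spatial.transform import Rotation as Ro
np.set_printoptions(precision=4,suppress=True)
def cam(n):
    c=bot.calibration(n); return np.array(c["intrinsics"]),np.array(c["extrinsics"])
def proj(n,p):
    K,E=cam(n); p=np.atleast_2d(p); q=(E[:3,:3]@p.T+E[:3,3:]); u=K@q; return (u[:2]/u[2]).T
def ray(n,uv):
    K,E=cam(n); uv=np.atleast_2d(np.asarray(uv,float))
    d=np.linalg.inv(K)@np.c_[uv,np.ones(len(uv))].T
    return -E[:3,:3].T@E[:3,3],(E[:3,:3].T@d).T
def onz(n,uv,z):
    o,d=ray(n,uv); return o+d*((z-o[2])/d[:,2])[:,None]
def tri(us,ut):
    A=[];
    Ps=[cam(n)[0]@cam(n)[1][:3] for n in("scene","top")]
    X=cv2.triangulatePoints(Ps[0],Ps[1],np.array(us,float).reshape(2,1),np.array(ut,float).reshape(2,1))
    X=(X[:3]/X[3]).ravel()
    e=[np.linalg.norm(proj("scene",X)[0]-us),np.linalg.norm(proj("top",X)[0]-ut)]
    return X,np.round(e,1)
def toolR():
    return Ro.from_euler("xyz",bot.observe()["ee_rot"]).as_matrix()
def jawyaw():
    R=toolR(); return np.degrees(np.arctan2(R[1,1],R[0,1]))
def need(target,yaw=None):
    """shift in tool axes to world TCP target, turn about tool x to jaw yaw (deg, mod 180)"""
    R=toolR(); p=np.array(bot.observe()["tcp_pos"])
    s=R.T@(np.array(target)-p)
    tn=None
    if yaw is not None:
        d=(yaw-jawyaw()+90)%180-90
        tn=-d   # tool x points down
    return s,tn
def grab(tag):
    o={}
    for n in("scene","top"):
        o[n]=bot.get_image(n)[:,:,::-1].copy(); cv2.imwrite(f"pics/{tag}_{n}.png",o[n])
    return o
def crop(im,x,y,w,h,f,n): cv2.imwrite(n,cv2.resize(im[y:y+h,x:x+w],None,fx=f,fy=f,interpolation=cv2.INTER_CUBIC))
E
python3 - <<'E'
from h import *
print(toolR(),jawyaw())
f=lambda a,x0,y0,k:(x0+(a[0]+.5)/k-.5,y0+(a[1]+.5)/k-.5)
T=lambda a:f(a,115,115,5); S=lambda a:f(a,225,130,5)
# bed corners (top z .02)
for nm,s,t in [("stopR far -y? corner near",(155,383),(663,495)),("corner",(60,312),(632,658))]:
    print(nm,tri(S(s),T(t)))
print("bed top-plane corners from top:",onz("top",[T(a) for a in[(663,495),(632,658),(27,549),(65,388)]],.02))
print("bolts top",onz("top",[T(a) for a in[(178,416),(358,448),(538,481),(145,558),(327,592),(510,623)]],.022))
print("bolts scene",onz("scene",[S(a) for a in[(240,324),(368,256),(485,190)]],.022))
print("spacer tab top", tri(S((213,165)),T((495,520))))
print("follower tab top", tri(S((449,55)),T((133,452))))
for z in(0.12,.126): print(onz("scene",S((213,165)),z))
print("hook end",tri(S((400,178)),T((450,278))))
for n in("scene","top"): print(ray(n,(0,0))[0])
E
```

```text
[[-0.0004  0.392  -0.92  ]
 [ 0.0013 -0.92   -0.392 ]
 [-1.     -0.0013 -0.0002]] -66.92109839636483
stopR far -y? corner near (array([ 0.4789, -0.0338,  0.0167]), array([0.7, 0.4]))
corner (array([ 0.3725, -0.0214,  0.0119]), array([0.6, 0.4]))
bed top-plane corners from top: [[ 0.4775 -0.035   0.02  ]
 [ 0.3709 -0.0229  0.02  ]
 [ 0.415   0.3723  0.02  ]
 [ 0.5225  0.3615  0.02  ]]
bolts top [[0.5083 0.2848 0.022 ]
 [0.4949 0.1653 0.022 ]
 [0.481  0.0465 0.022 ]
 [0.4139 0.295  0.022 ]
 [0.3998 0.1756 0.022 ]
 [0.3878 0.0566 0.022 ]]
bolts scene [[0.4827 0.0478 0.022 ]
 [0.4961 0.1673 0.022 ]
 [0.5064 0.2905 0.022 ]]
spacer tab top (array([0.4387, 0.0626, 0.1238]), array([1.1, 0.7]))
follower tab top (array([0.4652, 0.285 , 0.123 ]), array([0.5, 0.3]))
[[0.4364 0.0702 0.12  ]]
[[0.4426 0.0637 0.126 ]]
hook end (array([0.5752, 0.0959, 0.1617]), array([0.6, 0.4]))
[ 1.1537 -0.6783  0.8127]
[ 0.2097 -0.0954  1.5427]
```

```bash
cat >> h.py <<'E'
def fit2(loc,wor):
    M,_=cv2.estimateAffinePartial2D(np.array(loc,np.float64),np.array(wor,np.float64)[:,:2],method=cv2.LMEDS) if 0 else (None,None)
    a=np.array(loc,float);b=np.array(wor,float)[:,:2]; ca=a.mean(0);cb=b.mean(0)
    r,_=Ro.align_vectors(np.c_[b-cb,0*b[:,0]],np.c_[a-ca,0*a[:,0]])
    R=r.as_matrix()[:2,:2]; t=cb-R@ca
    return R,t,np.degrees(np.arctan2(R[1,0],R[0,0])),(R@a.T).T+t-b
E
python3 - <<'E'
from h import *
im=cv2.imread("pics/top0.png"); 
f=lambda a,x0,y0,k:(x0+(a[0]+.5)/k-.5,y0+(a[1]+.5)/k-.5)
T=lambda a:f(a,115,115,5); S=lambda a:f(a,225,130,5)
c=onz("top",[T(a) for a in[(663,495),(632,658),(27,549),(65,388)]],.02)
R,t,y,e=fit2([(.055,-.18),(-.055,-.18),(-.055,.22),(.055,.22)],c); print(t,y,e)
# carton top faces by white mask on mat, both views, connected components
for n,(x,y0,w,h) in(("top",(270,180,90,70)),("scene",(150,212,105,65))):
    im=cv2.imread(f"pics/{n}0.png"); g=im.min(2)[y0:y0+h,x:x+w]
    print(n,np.percentile(g,[5,50,95,99]))
    up=cv2.resize(g,None,fx=4,fy=4,interpolation=cv2.INTER_CUBIC)
    th=125 if n=="top" else 165
    m=(up>th).astype(np.uint8)
    cs,_=cv2.findContours(m,cv2.RETR_EXTERNAL,cv2.CHAIN_APPROX_NONE)
    for k in cs:
        if cv2.contourArea(k)<16*40: continue
        r=cv2.minAreaRect(k); b=cv2.boxPoints(r); M=cv2.moments(k)
        cen=np.array([M["m10"],M["m01"]])/M["m00"]
        tr=lambda q:np.atleast_2d((q+.5)/4-.5+[x,y0])
        print(n,tr(cen),cv2.contourArea(k)/16,onz(n,tr(cen),.058)[0][:2], )
        W=onz(n,tr(b),.058)[:,:2]; print("   edges",[ (np.linalg.norm(W[i]-W[i-1]).round(4),np.degrees(np.arctan2(*(W[i]-W[i-1])[::-1])).round(1)) for i in range(2)])
E
```

```text
[0.4442 0.1491] -6.397508054415193 [[ 0.0013 -0.0009]
 [-0.0014 -0.0008]
 [-0.0009  0.0016]
 [ 0.0009  0.0001]]
top [ 65.  75. 126. 128.]
scene [ 69. 101. 170. 172.]
scene [[155.4127 272.0897]] 110.25 [ 0.5124 -0.432 ]
   edges [(np.float64(0.044), np.float64(147.6)), (np.float64(0.0457), np.float64(43.8))]
scene [[229.2155 272.3895]] 77.6875 [ 0.6522 -0.299 ]
   edges [(np.float64(0.0289), np.float64(173.5)), (np.float64(0.0572), np.float64(96.1))]
scene [[249.4054 261.3559]] 250.0 [ 0.6632 -0.2367]
   edges [(np.float64(0.1097), np.float64(137.4)), (np.float64(0.051), np.float64(43.7))]
scene [[157.816  242.1228]] 260.9375 [ 0.4246 -0.3669]
   edges [(np.float64(0.0908), np.float64(147.6)), (np.float64(0.0632), np.float64(43.6))]
scene [[241.4096 218.5828]] 402.90625 [ 0.5246 -0.1356]
   edges [(np.float64(0.0959), np.float64(139.8)), (np.float64(0.1201), np.float64(43.5))]
scene [[191.7033 218.1455]] 222.4375 [ 0.4134 -0.2385]
   edges [(np.float64(0.0563), np.float64(168.9)), (np.float64(0.1075), np.float64(98.0))]
```

```bash
cat >> h.py <<'E'
def cartons(top,scene,zt=.058,verbose=True,thT=105,thS=150):
    out={}
    for n,im,poly,th in(("top",top,[(276.5,187),(354,184.5),(358,244),(279.5,246.5)],thT),("scene",scene,[(148,257),(211,211),(258,239),(199,292)],thS)):
        g=cv2.GaussianBlur(im,(3,3),.6).min(2); up=cv2.resize(g,None,fx=4,fy=4,interpolation=cv2.INTER_CUBIC)
        pm=np.zeros_like(up); cv2.fillPoly(pm,[np.int32(np.array(poly)*4)],1)
        m=((up>th)&(pm>0)).astype(np.uint8)
        cs,_=cv2.findContours(m,cv2.RETR_EXTERNAL,cv2.CHAIN_APPROX_NONE)
        for k in cs:
            a=cv2.contourArea(k)/16
            if a<60: continue
            tr=lambda q:np.atleast_2d((q+.5)/4-.5)
            pts=onz(n,tr(k[:,0,:].astype(float)),zt)[:,:2]
            (c,wh,ang)=cv2.minAreaRect(np.float32(pts*1000))
            if wh[0]<wh[1]: wh=wh[::-1]; ang+=90
            M=cv2.moments(k); cp=tr(np.array([M["m10"],M["m01"]])/M["m00"])[0]
            out.setdefault(n,[]).append((cp,np.array(c)/1000,wh,(ang+90)%180-90))
            if verbose: print(n,cp.round(1),"cen",(np.array(c)/1000).round(4),"wh",np.round(wh,1),"long-axis yaw",round((ang+90)%180-90,1))
    return out
E
python3 - <<'E'
from h import *
o=cartons(cv2.imread("pics/top0.png"),cv2.imread("pics/scene0.png"))
for a in o["top"]:
    best=min(o["scene"],key=lambda b:np.linalg.norm(a[1]-b[1]))
    print(tri(best[0],a[0]))
E
```

```text
top [329.6 229. ] cen [ 0.4394 -0.298 ] wh [58.  33.6] long-axis yaw -2.7
top [317.4 197. ] cen [ 0.5394 -0.256 ] wh [57.6 33.5] long-axis yaw 19.9
top [291.2 196. ] cen [ 0.5369 -0.1726] wh [57.9 33.9] long-axis yaw -0.5
scene [214.6 242.7] cen [ 0.5424 -0.2567] wh [54.3 30.3] long-axis yaw 19.9
scene [234.9 228.4] cen [ 0.5401 -0.1781] wh [54.8 23.3] long-axis yaw 2.1
scene [183.8 235. ] cen [ 0.4533 -0.2783] wh [76.7 31.3] long-axis yaw -84.6
(array([ 0.4422, -0.2969,  0.0471]), array([1.6, 0.9]))
(array([ 0.5401, -0.2559,  0.055 ]), array([0.3, 0.2]))
(array([ 0.5377, -0.1733,  0.0522]), array([0.4, 0.2]))
```

```bash
python3 - <<'E'
from h import *
t=cv2.imread("pics/top0.png");s=cv2.imread("pics/scene0.png")
st=lambda i:np.clip((i.astype(float)-30)*2,0,255).astype(np.uint8)
crop(st(t),195,205,50,40,14,"pics/z1.png")
crop(st(t),198,118,50,60,10,"pics/z2.png")
crop(s,250,155,40,40,14,"pics/z3.png")
crop(s,300,155,50,60,10,"pics/z4.png")
E
```

```text
(no output)
```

View pics/z1.png

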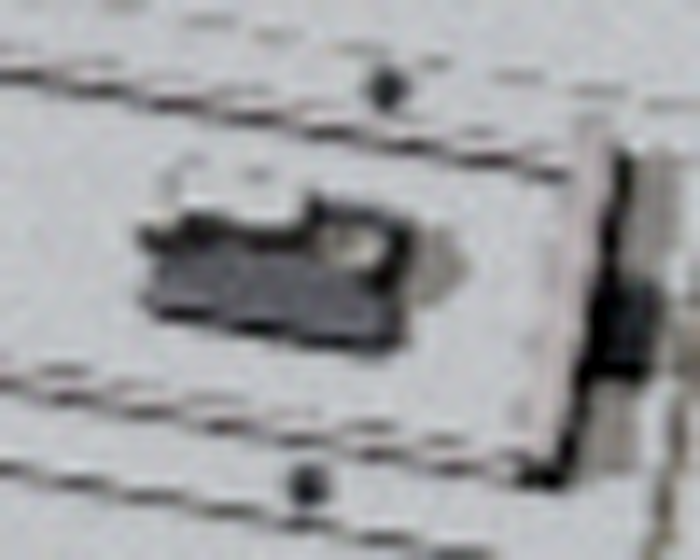

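View pics/z2.png

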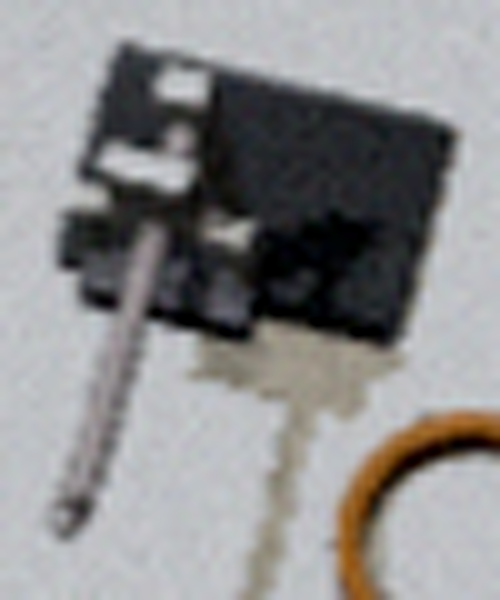

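View pics/z3.png

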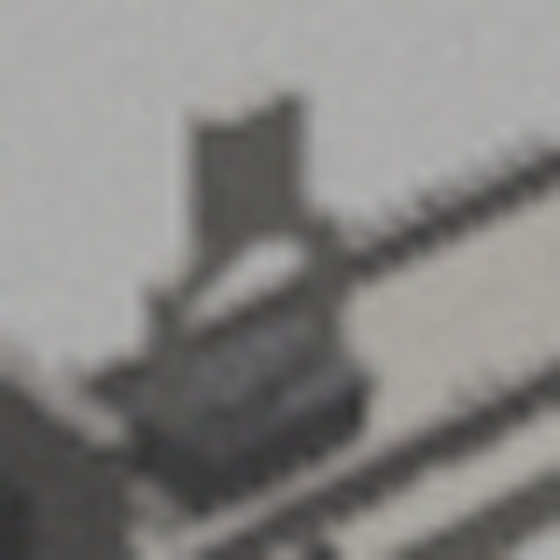

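View pics/z4.png

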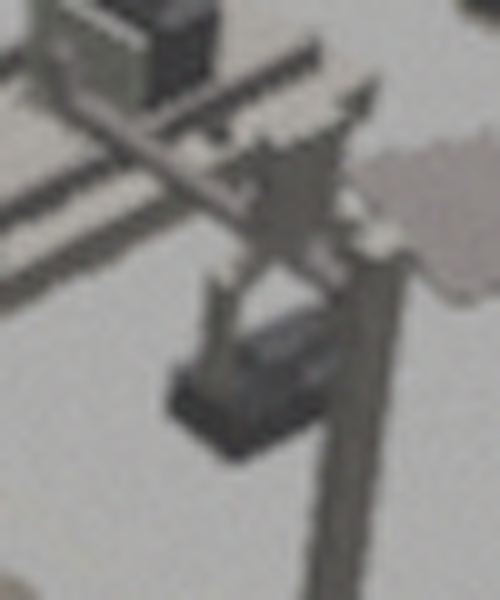

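```bash
python3 - <<'E'
from h import *
f=lambda a,x0,y0,k:(x0+(a[0]+.5)/k-.5,y0+(a[1]+.5)/k-.5)
Z1=lambda a:f(a,195,205,14); Z2=lambda a:f(a,198,118,10);Z3=lambda a:f(a,250,155,14);Z4=lambda a:f(a,300,155,10)
print("foot near bottom edge z.02",onz("top",[Z1((145,310)),Z1((395,352))],.02))
print("same z.04",onz("top",[Z1((145,310)),Z1((395,352))],.04))
print("foot scene bottom z.02",onz("scene",[Z3((95,385)),Z3((185,508)),Z3((365,405))],.02))
print("foot scene top z.04",onz("scene",[Z3((130,430)),Z3((185,460)),Z3((360,370))],.04))
print("tab top corners top-view z.126",onz("top",[Z1(a) for a in [(165,165),(300,180),(310,222),(165,210)]],.126))
print("tab top corners scene z.126",onz("scene",[Z3((190,120)),Z3((245,122)),Z3((300,97))],.126))
print("tab c tri",tri(Z3((247,110)),Z1((238,195))))
print("HOOK post top",onz("top",[Z2((182,83))],.19),onz("scene",[Z4((375,235))],.19))
print("arm end top",onz("top",[Z2((68,515)),Z2((68,525))],.183))
print("arm at hung frame",onz("top",[Z2((152,232))],.17))
print("arm line", onz("top",[Z2((150,240)),Z2((130,300)),Z2((100,400)),Z2((82,470))],.168))
print("hung tab top",onz("top",[Z2(a) for a in [(105,150),(190,185),(190,170),(100,170)]],.211),tri(Z4((315,110)),Z2((147,170))))
print("arm end tri",tri(Z4((50,45)),Z2((68,515))),)
E
```

```text
foot near bottom edge z.02 [[0.4258 0.098  0.02  ]
 [0.4199 0.0397 0.02  ]]
same z.04 [[0.423  0.0955 0.04  ]
 [0.4172 0.038  0.04  ]]
foot scene bottom z.02 [[0.3904 0.0615 0.02  ]
 [0.4427 0.0407 0.02  ]
 [0.4464 0.1024 0.02  ]]
foot scene top z.04 [[0.4291 0.0356 0.04  ]
 [0.4474 0.0362 0.04  ]
 [0.4535 0.0926 0.04  ]]
tab top corners top-view z.126 [[0.4424 0.0832 0.126 ]
 [0.4411 0.0539 0.126 ]
 [0.4321 0.0509 0.126 ]
 [0.4326 0.0823 0.126 ]]
tab top corners scene z.126 [[0.4348 0.0522 0.126 ]
 [0.4449 0.0605 0.126 ]
 [0.4471 0.0772 0.126 ]]
tab c tri (array([0.4378, 0.0676, 0.1225]), array([0.2, 0.1]))
HOOK post top [[0.7085 0.0721 0.19  ]] [[0.7072 0.0727 0.19  ]]
arm end top [[0.5738 0.0948 0.183 ]
 [0.5708 0.0945 0.183 ]]
arm at hung frame [[0.6676 0.0795 0.17  ]]
arm line [[0.6657 0.0801 0.168 ]
 [0.6463 0.0845 0.168 ]
 [0.6142 0.0906 0.168 ]
 [0.5921 0.094  0.168 ]]
hung tab top [[0.6783 0.0904 0.211 ]
 [0.6691 0.0644 0.211 ]
 [0.6738 0.0648 0.211 ]
 [0.672  0.0913 0.211 ]] (array([0.6743, 0.079 , 0.2128]), array([1.4, 0.9]))
arm end tri (array([0.5732, 0.0943, 0.1839]), array([0.3, 0.2]))
```

```bash
python3 - <<'E'
from h import *
print(need([.437,.0675,.2],-6.4))
E
```

```text
(array([ 0.0313, -0.4154, -0.4284]), np.float64(-60.521098396364835))
```

>>> play_rows:
  rows:
    - [[0,-0.01,-0.01],-1]
    - [[0.0,-0.03,-0.03],-4]
    - [[0,-0.055,-0.057],-8]
    - [[0,-0.085,-0.088],-12]
    - [[0,-0.115,-0.119],-17]
    - [[0,-0.145,-0.15],-22]
    - [[0,-0.175,-0.18],-27]
    - [[0,-0.205,-0.211],-32]
    - [[0,-0.235,-0.242],-37]
    - [[0,-0.265,-0.273],-42]
    - [[0,-0.295,-0.304],-46]
    - [[0.005,-0.325,-0.335],-50]
    - [[0.01,-0.35,-0.361],-54]
    - [[0.015,-0.375,-0.387],-57]
    - [[0.02,-0.395,-0.407],-59]
    - [[0.025,-0.408,-0.42],-60]
    - [[0.031,-0.4154,-0.4284],-60.5]
    - [[0.031,-0.4154,-0.4284],-60.5]
    - [[0.031,-0.4154,-0.4284],-60.5]
  fingers: 0.06
  newtons: 40

```text
t: 2.0
tcp_pos: [0.4365, 0.0668, 0.2001]
ee_rot: [-1.06, 1.57, -2.743]
contact_force: [0.4, -0.1, 0.4]
gripper_width: 0.702
```

```bash
python3 - <<'E'
from h import *
o=bot.observe(); print(o["t"],o["tcp_pos"],jawyaw(),o["contact_force"],o["joint_pos"])
im=grab("a")
s=im["scene"];t=im["top"]
crop(s,225,115,150,120,5,"pics/a_s.png")
crop(t,195,185,60,70,8,"pics/a_t.png")
E
```

```text
2.0 [0.4365 0.0668 0.2001] -6.411145524114976 [ 0.4328 -0.1301  0.4214] [-0.0217  0.2215  1.7873 -0.0004  1.1336  0.0904]
```

View pics/a_s.png

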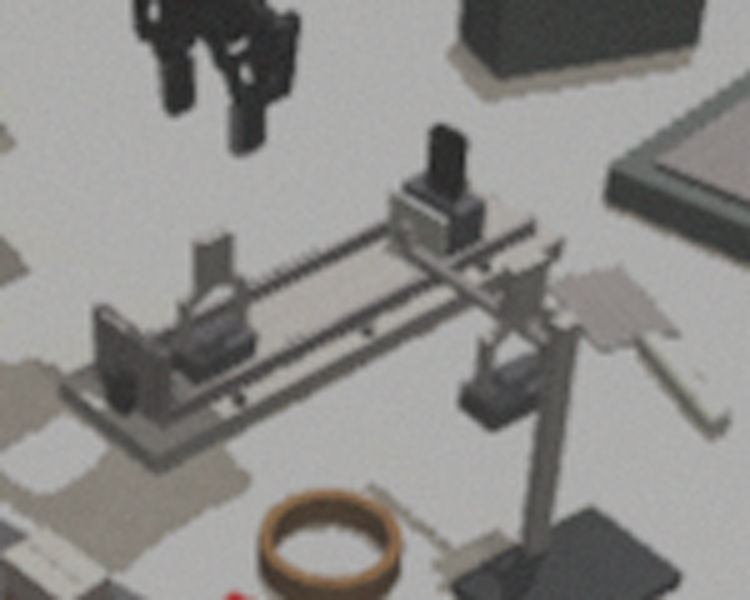

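```bash
python3 - <<'E'
from h import *
o=bot.observe(); R=toolR();p=o["tcp_pos"]
q=np.array([p,p+R[:,1]*.03-R[:,0]*.008,p-R[:,1]*.03-R[:,0]*.008])
print((proj("scene",q)-[225,115])*5, (proj("top",q)-[195,185])*8)
print(need([.437,.0675,.097],-6.4))
E
```

```text
[[206.9843 135.9657]
 [237.4432 143.517 ]
 [177.3359 107.2101]] [[112.8826 233.3346]
 [127.5295 147.8977]
 [ 93.337  311.7316]]
(array([ 0.1035, -0.    , -0.0012]), np.float64(-0.08270246148228466))
```

View pics/a_t.png

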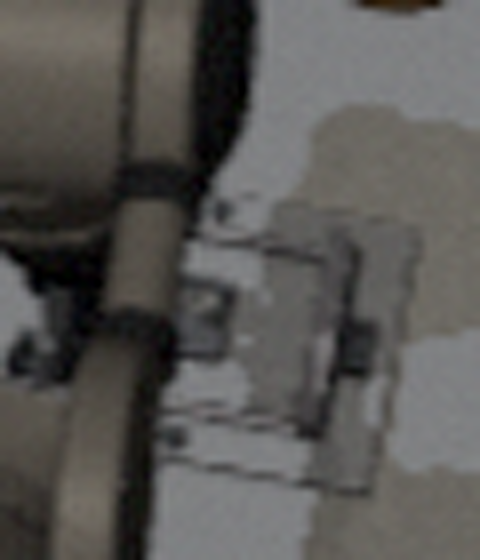

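The scene view puts the finger tips at crop (175,110) and (245,150). My projection of the tips agrees within about 2 px, so I'm descending onto the tab.

>>> play_rows:
  rows:
    - [[0.01,0,-0.001],0]
    - [[0.025,0,-0.001],0]
    - [[0.04,0,-0.001],0]
    - [[0.055,0,-0.001],0]
    - [[0.07,0,-0.001],0]
    - [[0.082,0,-0.001],0]
    - [[0.092,0,-0.001],0]
    - [[0.099,0,-0.001],0]
    - [[0.1025,0,-0.001],0]
    - [[0.103,0,-0.001],0]

```text
t: 3.1
tcp_pos: [0.4372, 0.068, 0.097]
ee_rot: [-1.149, 1.57, -2.832]
contact_force: [-0.7, -0.6, 0.3]
gripper_width: 0.704
```

>>> play_rows:
  rows:
    - [[0,0,0],0]
    - [[0,0,0],0]
    - [[0,0,0],0]
    - [[0,0,0],0]
    - [[0,0,0],0]
    - [[0,0,0],0]
    - [[0,0,0],0]
    - [[0,0,0],0]
  fingers: 0.0
  newtons: 40

```text
t: 3.9
tcp_pos: [0.4373, 0.0681, 0.0975]
ee_rot: [1.417, 1.57, -0.266]
contact_force: [-1.7, 0.0, 4.8]
gripper_width: 0.111
```

```bash
python3 - <<'E'
from h import *
o=bot.observe(); print(o["t"],o["tcp_pos"],jawyaw(),o["contact_force"],o["gripper_width"]*85.4)
a=np.radians(-10); u=np.array([np.cos(a),np.sin(a)])
post=np.array([.7078,.0724])
for d in (.18,.084): print(d,need([*(post-u*d),.205],-10))
E
```

```text
3.9 [0.4373 0.0681 0.0975] -6.420481692771661 [-1.7449  0.0434  4.8444] 9.514594478162717
0.18 (array([-0.1075,  0.0887, -0.0458]), np.float64(3.5795183072283407))
0.084 (array([-0.1074,  0.1845, -0.0398]), np.float64(3.5795183072283407))
```

>>> play_rows:
  rows:
    - [[-0.005,0,0],0]
    - [[-0.015,0,0],0]
    - [[-0.03,0,0],0]
    - [[-0.05,0,0],0]
    - [[-0.07,0,0],0]
    - [[-0.088,0,0],0]
    - [[-0.1,0.005,-0.002],0]
    - [[-0.107,0.015,-0.008],0.5]
    - [[-0.1075,0.03,-0.015],1]
    - [[-0.1075,0.045,-0.023],2]
    - [[-0.1075,0.06,-0.031],3]
    - [[-0.1075,0.073,-0.038],3.6]
    - [[-0.1075,0.083,-0.043],3.6]
    - [[-0.1075,0.0887,-0.0458],3.6]
    - [[-0.1075,0.0887,-0.0458],3.6]
    - [[-0.1075,0.0887,-0.0458],3.6]

```text
t: 5.5
tcp_pos: [0.53, 0.1036, 0.2048]
ee_rot: [-1.074, 1.57, -2.819]
contact_force: [0.5, 0.3, -2.2]
gripper_width: 0.106
```

```bash
python3 - <<'E'
from h import *
o=bot.observe(); print(o["t"],o["tcp_pos"],jawyaw(),o["contact_force"],o["gripper_width"]*85.4)
im=grab("b")
crop(im["scene"],240,100,120,100,6,"pics/b_s.png")
crop(im["top"],185,115,75,80,8,"pics/b_t.png")
print((proj("scene",[.7078-.1,.0724+.0176,.165])-[240,100])*6)
E
```

```text
5.5 [0.53   0.1036 0.2048] -10.016484320535234 [ 0.5487  0.2597 -2.1523] 9.058031610136391
[[434.2605 414.2714]]
```

View pics/b_s.png

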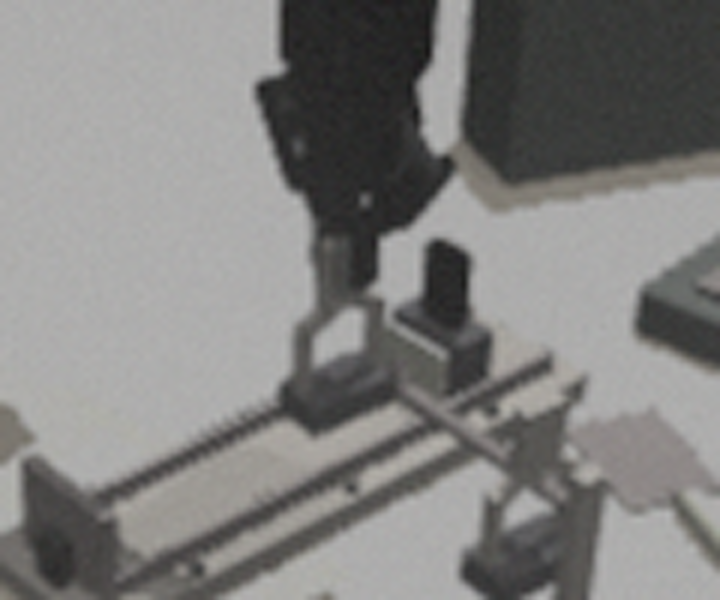

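View pics/b_t.png

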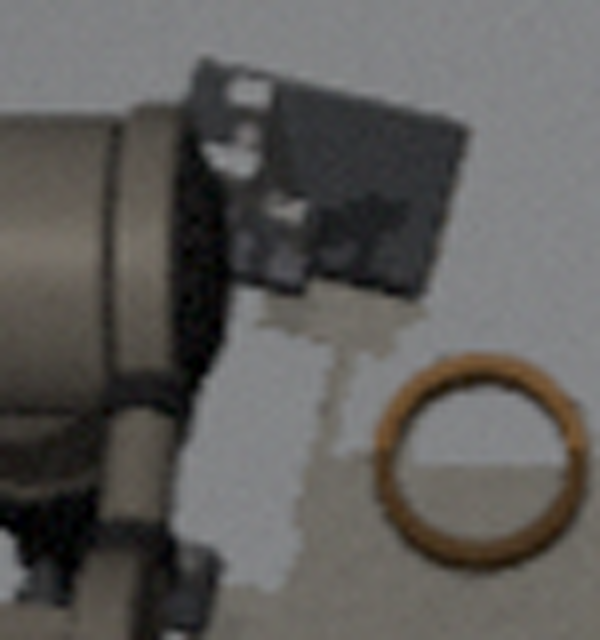

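>>> play_rows:
  rows:
    - [[0,0.003,0],0]
    - [[0,0.009,0],0]
    - [[0,0.017,0],0]
    - [[0,0.025,0],0]
    - [[0,0.033,0],0]
    - [[0,0.041,0],0]
    - [[0,0.049,0],0]
    - [[0,0.055,0],0]
    - [[0,0.058,0],0]
    - [[0,0.058,0],0]

```text
t: 6.6
tcp_pos: [0.5879, 0.0935, 0.2046]
ee_rot: [-0.646, 1.571, -2.391]
contact_force: [-0.2, -0.0, -1.6]
gripper_width: 0.112
```

```bash
python3 - <<'E'
from h import *
o=bot.observe(); print(o["t"],o["tcp_pos"],jawyaw(),o["contact_force"],o["gripper_width"]*85.4)
im=grab("c")
crop(im["scene"],240,100,120,100,6,"pics/c_s.png")
E
```

```text
6.6 [0.5879 0.0935 0.2046] -10.029942451973394 [-0.1872 -0.0296 -1.6329] 9.533971915220512
```

View pics/c_s.png

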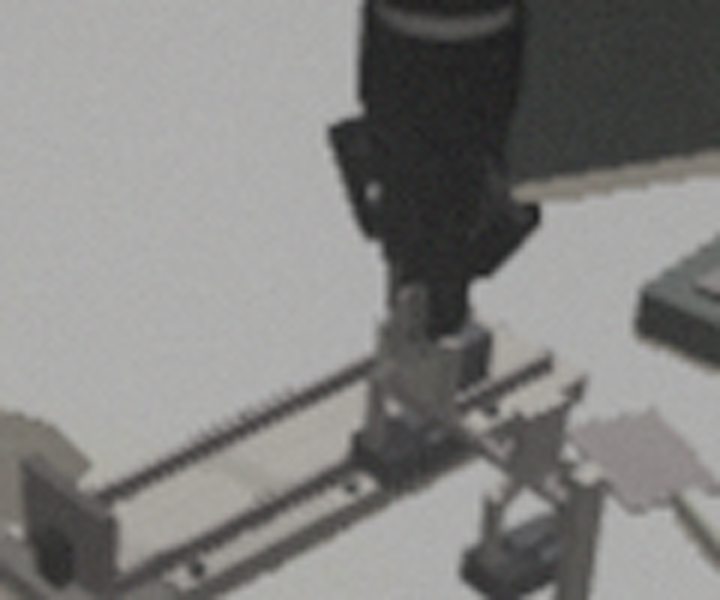

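The frame is threaded and nothing is touching. I'll move further along the arm, then lower it.

>>> play_rows:
  rows:
    - [[0,0.003,0],0]
    - [[0,0.009,0],0]
    - [[0,0.017,0],0]
    - [[0,0.025,0],0]
    - [[0,0.032,0],0]
    - [[0,0.036,0],0]
    - [[0.001,0.037,0],0]
    - [[0.005,0.037,0],0]
    - [[0.009,0.037,0],0]
    - [[0.013,0.037,0],0]
    - [[0.016,0.037,0],0]
    - [[0.018,0.037,0],0]
    - [[0.02,0.037,0],0]
    - [[0.02,0.037,0],0]

```text
t: 8.1
tcp_pos: [0.6239, 0.0872, 0.1845]
ee_rot: [-1.223, 1.57, -2.968]
contact_force: [-0.1, 0.4, -1.9]
gripper_width: 0.108
```

>>> play_rows:
  rows:
    - [[0.0005,0,0],0]
    - [[0.001,0,0],0]
    - [[0.0015,0,0],0]
    - [[0.002,0,0],0]

```text
t: 8.5
tcp_pos: [0.624, 0.0871, 0.1828]
ee_rot: [1.038, 1.571, -0.708]
contact_force: [0.0, 0.2, -2.3]
gripper_width: 0.111
```

>>> play_rows:
  rows:
    - [[0.0005,0,0],0]
    - [[0.001,0,0],0]
    - [[0.0015,0,0],0]
    - [[0.002,0,0],0]

```text
t: 8.9
tcp_pos: [0.6244, 0.0873, 0.1822]
ee_rot: [1.841, 1.569, 0.095]
contact_force: [-2.5, 1.2, 9.2]
gripper_width: 0.109
```

```bash
python3 - <<'E'
from h import *
o=bot.observe(); print(o["t"],o["tcp_pos"],jawyaw(),o["contact_force"],o["gripper_width"]*85.4)
im=grab("d")
crop(im["scene"],280,120,70,90,7,"pics/d_s.png")
E
```

```text
8.9 [0.6244 0.0873 0.1822] -10.018350437069627 [-2.5272  1.198   9.1505] 9.319298667420743
```

View pics/d_s.png

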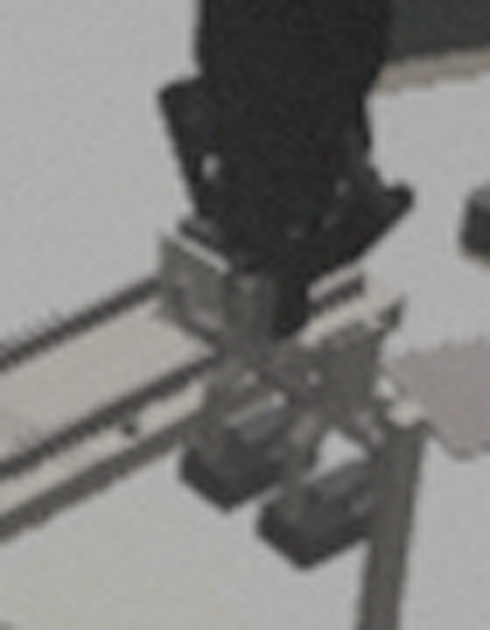

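>>> play_rows:
  rows:
    - [[-0.0005,0,0],0]
    - [[-0.001,0,0],0]
    - [[-0.001,0,0],0]

```text
t: 9.3
tcp_pos: [0.6244, 0.0874, 0.1823]
ee_rot: [1.968, 1.57, 0.223]
contact_force: [-0.3, 1.4, 5.0]
gripper_width: 0.107
```

>>> play_rows:
  rows:
    - [[0,0,0],0]
    - [[0,0,0],0]
    - [[0,0,0],0]
    - [[0,0,0],0]
    - [[0,0,0],0]
    - [[0,0,0],0]
  fingers: 0.025

```text
t: 9.9
tcp_pos: [0.624, 0.0871, 0.1817]
ee_rot: [-0.554, 1.571, -2.3]
contact_force: [-0.4, -0.2, 0.3]
gripper_width: 0.293
```

>>> play_rows:
  rows:
    - [[-0.002,0,0],0]
    - [[-0.006,0,0],0]
    - [[-0.012,0,0],0]
    - [[-0.02,0,0],0]
    - [[-0.03,0,0],0]
    - [[-0.045,0,0],0]
    - [[-0.06,0,0],0]
    - [[-0.075,0,0],0]
    - [[-0.09,0,0],0]
    - [[-0.1,0,0],0]
    - [[-0.1,0,0],0]

```text
t: 11.0
tcp_pos: [0.6247, 0.0872, 0.2839]
ee_rot: [1.746, 1.567, 0.0]
contact_force: [0.1, -0.9, -0.4]
gripper_width: 0.29
```

```bash
python3 - <<'E'
from h import *
o=bot.observe(); print(o["t"],o["tcp_pos"],jawyaw(),o["contact_force"],o["gripper_width"]*85.4)
im=grab("e")
crop(im["scene"],280,120,70,90,7,"pics/e_s.png")
crop(im["top"],265,175,100,85,6,"pics/e_t.png")
cartons(im["top"],im["scene"])
E
```

```text
11.0 [0.6247 0.0872 0.2839] -10.01997133899561 [ 0.1039 -0.9013 -0.4176] 24.733060057156585
top [329.6 229. ] cen [ 0.4394 -0.298 ] wh [59.5 35.1] long-axis yaw -2.6
top [317.5 197. ] cen [ 0.5396 -0.256 ] wh [59. 35.] long-axis yaw 20.6
top [291.2 196. ] cen [ 0.5369 -0.1724] wh [59.5 35.5] long-axis yaw -1.3
scene [214.5 242.7] cen [ 0.5425 -0.2569] wh [54.6 30.7] long-axis yaw 19.9
scene [234.9 228.4] cen [ 0.54   -0.1774] wh [54.3 23.6] long-axis yaw 0.2
scene [183.9 234.9] cen [ 0.4534 -0.2783] wh [76.7 31.5] long-axis yaw -84.6
```

View pics/e_s.png

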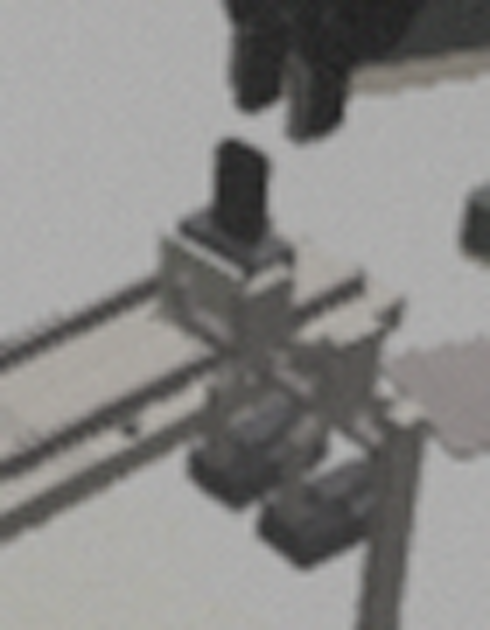

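View pics/e_t.png

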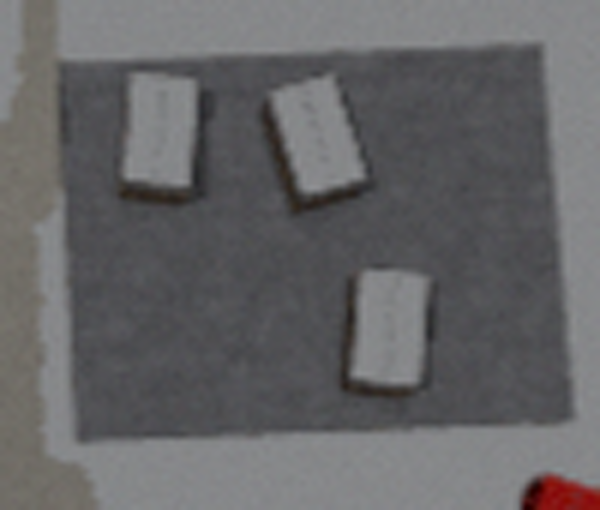

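```bash
python3 - <<'E'
from h import *
print(need([.537,-.1725,.12],-1),need([.537,-.1725,.018],-1))
print(onz("top",[(284,163),(344,141),(291,127)],.05))
E
```

```text
(array([ 0.1617, -0.0404,  0.2708]), np.float64(-9.02230012200819)) (array([ 0.2637, -0.0403,  0.2708]), np.float64(-9.02230012200819))
[[ 0.647  -0.1437  0.05  ]
 [ 0.7352 -0.3367  0.05  ]
 [ 0.7725 -0.1601  0.05  ]]
```

>>> play_rows:
  rows:
    - [[0,-0.002,0.01],0]
    - [[0,-0.005,0.03],-1]
    - [[0,-0.009,0.06],-2]
    - [[0,-0.014,0.095],-3]
    - [[0.005,-0.019,0.13],-4]
    - [[0.02,-0.024,0.165],-5]
    - [[0.04,-0.029,0.2],-6]
    - [[0.065,-0.034,0.23],-7]
    - [[0.09,-0.038,0.253],-8]
    - [[0.115,-0.0395,0.265],-9]
    - [[0.14,-0.0404,0.2708],-9]
    - [[0.157,-0.0404,0.2708],-9]
    - [[0.1617,-0.0404,0.2708],-9]
    - [[0.1617,-0.0404,0.2708],-9]
  fingers: 0.0854

```text
t: 12.5
tcp_pos: [0.5364, -0.1725, 0.1194]
ee_rot: [-1.931, 1.569, 2.763]
contact_force: [-0.1, -0.2, 0.7]
gripper_width: 1.004
```

```bash
python3 - <<'E'
from h import *
o=bot.observe(); print(o["t"],o["tcp_pos"],jawyaw(),o["contact_force"],o["gripper_width"]*85.4)
im=grab("f")
crop(im["scene"],190,150,100,100,6,"pics/f_s.png")
crop(im["scene"],280,120,70,90,7,"pics/f_h.png")
print(need([.537,-.1725,.018],-1))
E
```

```text
12.5 [ 0.5364 -0.1725  0.1194] -1.0355722190747756 [-0.0539 -0.1513  0.7091] 85.75555946622906
(array([ 0.1029, -0.0006, -0.0002]), np.float64(-0.005888551673706388))
```

View pics/f_s.png

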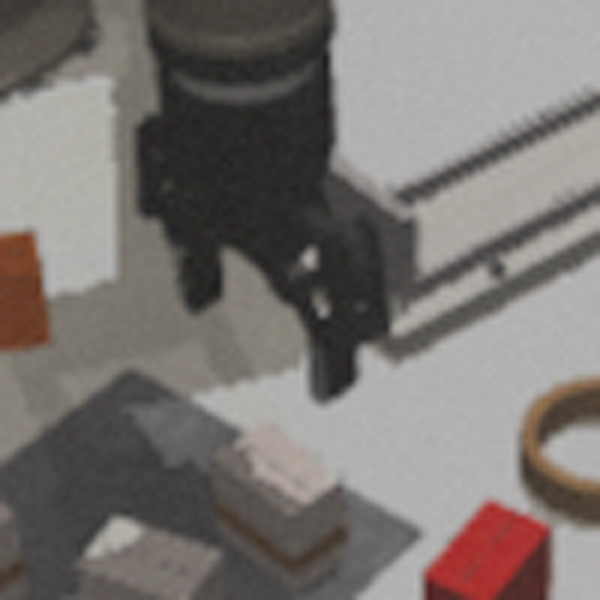

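View pics/f_h.png

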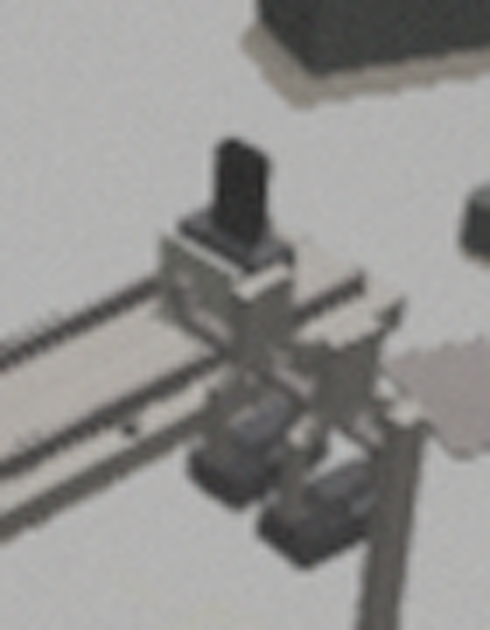

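The two frames hang side by side on the arm, feet at crop (240,450) and (310,510). The gripper is over the carton, which hasn't moved. Descending and gripping.

>>> play_rows:
  rows:
    - [[0.01,0,0],0]
    - [[0.025,0,0],0]
    - [[0.045,0,0],0]
    - [[0.065,0,0],0]
    - [[0.08,0,0],0]
    - [[0.092,0,0],0]
    - [[0.099,0,0],0]
    - [[0.102,0,0],0]
    - [[0.102,0,0],0]

```text
t: 13.5
tcp_pos: [0.5373, -0.1726, 0.0181]
ee_rot: [0.871, 1.571, -0.717]
contact_force: [0.6, -0.5, 0.2]
gripper_width: 1.0
```

>>> play_rows:
  rows:
    - [[0,0,0],0]
    - [[0,0,0],0]
    - [[0,0,0],0]
    - [[0,0,0],0]
    - [[0,0,0],0]
    - [[0,0,0],0]
    - [[0,0,0],0]
  fingers: 0.04
  newtons: 20

```text
t: 14.2
tcp_pos: [0.5376, -0.1728, 0.0188]
ee_rot: [1.069, 1.569, -0.52]
contact_force: [-0.6, 0.2, 6.2]
gripper_width: 0.699
```

>>> play_rows:
  rows:
    - [[-0.005,0,0],0]
    - [[-0.015,0,0],0]
    - [[-0.03,0,0],0]
    - [[-0.05,0,0],0]
    - [[-0.075,0,0],0]
    - [[-0.1,0,0],0]
    - [[-0.115,0,0],0]
    - [[-0.12,0,0],0]
    - [[-0.12,0,0],0]

```text
t: 15.1
tcp_pos: [0.5373, -0.1726, 0.1389]
ee_rot: [1.089, 1.569, -0.499]
contact_force: [-0.1, -0.2, -1.2]
gripper_width: 0.702
```

```bash
cat >> h.py <<'E'
MO=np.array([.4442,.1491]); MY=np.radians(-6.4); MR=np.array([[np.cos(MY),-np.sin(MY)],[np.sin(MY),np.cos(MY)]])
def mag(x,y): return MO+MR@np.array([x,y])
def inmag(p): return MR.T@(np.array(p)[:2]-MO)
E
python3 - <<'E'
from h import *
o=bot.observe(); print(o["t"],o["tcp_pos"],jawyaw(),o["contact_force"],o["gripper_width"]*85.4)
im=grab("g")
crop(im["scene"],190,150,100,100,6,"pics/g_s.png")
for y in(-.129,-.09): print(mag(0,y),need([*mag(0,y),.14],-6.4))
E
```

```text
15.1 [ 0.5373 -0.1726  0.1389] -1.018979460234086 [-0.0859 -0.2491 -1.207 ] 59.91112554154343
[0.4298 0.0209] (array([-0.0024, -0.1102, -0.1912]), np.float64(5.379736644161682))
[0.4342 0.0597] (array([-0.0024, -0.1066, -0.23  ]), np.float64(5.379736644161682))
```

View pics/g_s.png

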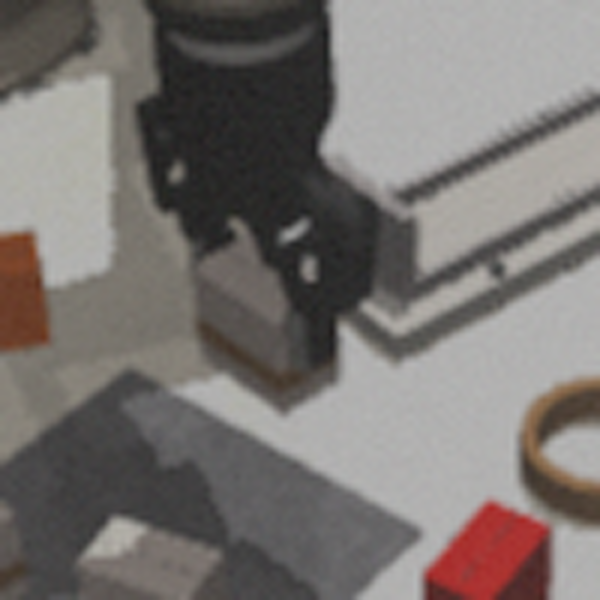

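>>> play_rows:
  rows:
    - [[-0.002,-0.004,-0.007],0]
    - [[-0.002,-0.012,-0.021],0.5]
    - [[-0.002,-0.024,-0.042],1]
    - [[-0.002,-0.037,-0.065],2]
    - [[-0.002,-0.05,-0.088],3]
    - [[-0.002,-0.063,-0.111],4]
    - [[-0.002,-0.076,-0.133],5]
    - [[-0.002,-0.088,-0.154],5.4]
    - [[-0.002,-0.098,-0.172],5.4]
    - [[-0.002,-0.105,-0.184],5.4]
    - [[-0.002,-0.109,-0.191],5.4]
    - [[-0.002,-0.11,-0.193],5.4]
    - [[-0.002,-0.11,-0.193],5.4]
    - [[-0.002,-0.11,-0.193],5.4]

```text
t: 16.6
tcp_pos: [0.431, 0.0219, 0.1401]
ee_rot: [0.981, 1.57, -0.702]
contact_force: [0.7, -0.5, -1.1]
gripper_width: 0.7
```

```bash
python3 - <<'E'
from h import *
o=bot.observe(); print(o["t"],o["tcp_pos"],jawyaw(),o["contact_force"],inmag(o["tcp_pos"]))
im=grab("i")
crop(im["scene"],210,120,110,100,6,"pics/i_s.png")
print(need([*mag(0,-.127),.038],-6.4))
E
```

```text
16.6 [0.431  0.0219 0.1401] -6.450115689418435 [ 0.6995 -0.5305 -1.1147] [ 0.0011 -0.1278]
(array([ 0.102 , -0.001 , -0.0009]), np.float64(-0.0655921843190157))
```

View pics/i_s.png

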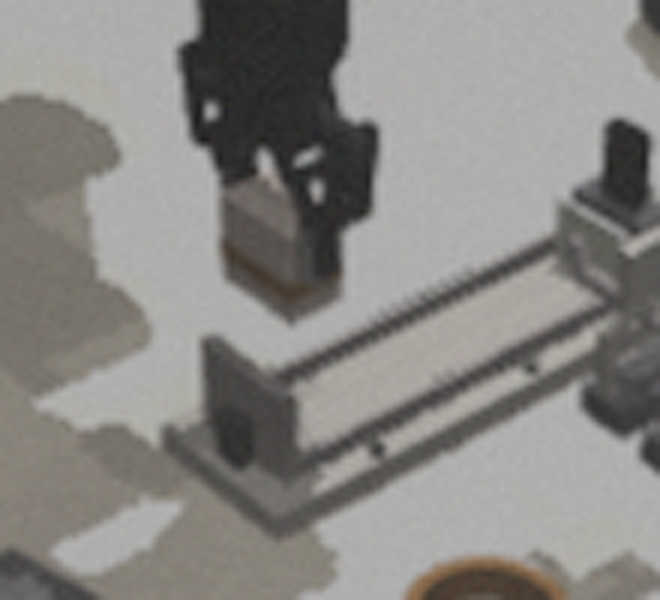

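>>> play_rows:
  rows:
    - [[0.006,-0.001,-0.001],0]
    - [[0.018,-0.001,-0.001],0]
    - [[0.034,-0.001,-0.001],0]
    - [[0.05,-0.001,-0.001],0]
    - [[0.063,-0.001,-0.001],0]
    - [[0.071,-0.001,-0.001],0]
    - [[0.077,-0.001,-0.001],0]
    - [[0.082,-0.001,-0.001],0]
    - [[0.087,-0.001,-0.001],0]
    - [[0.092,-0.001,-0.001],0]
    - [[0.096,-0.001,-0.001],0]
    - [[0.099,-0.001,-0.001],0]
    - [[0.101,-0.001,-0.001],0]
    - [[0.101,-0.001,-0.001],0]

```text
t: 18.1
tcp_pos: [0.4297, 0.0235, 0.039]
ee_rot: [-0.639, 1.571, -2.322]
contact_force: [-0.5, -0.2, -0.9]
gripper_width: 0.704
```

>>> play_rows:
  rows:
    - [[0.0006,0,0],0]
    - [[0.0012,0,0],0]
    - [[0.0018,0,0],0]
    - [[0.0018,0,0],0]

```text
t: 18.5
tcp_pos: [0.4298, 0.0235, 0.0388]
ee_rot: [1.419, 1.57, -0.263]
contact_force: [-5.1, -0.1, 19.8]
gripper_width: 0.701
```

>>> play_rows:
  rows:
    - [[-0.001,0,0],0]
    - [[-0.0016,0,0],0]
    - [[-0.0016,0,0],0]

```text
t: 18.8
tcp_pos: [0.4298, 0.0235, 0.0389]
ee_rot: [1.213, 1.57, -0.469]
contact_force: [0.1, 0.2, -0.4]
gripper_width: 0.701
```

>>> play_rows:
  rows:
    - [[0,0,0],0]
    - [[0,0,0],0]
    - [[0,0,0],0]
    - [[0,0,0],0]
    - [[0,0,0],0]
  fingers: 0.08

```text
t: 19.3
tcp_pos: [0.4297, 0.0235, 0.0388]
ee_rot: [-0.142, 1.571, -1.825]
contact_force: [-0.1, 0.5, -0.4]
gripper_width: 0.935
```

>>> play_rows:
  rows:
    - [[-0.004,0,0],0]
    - [[-0.012,0,0],0]
    - [[-0.025,0,0],0]
    - [[-0.045,0,0],0]
    - [[-0.065,0,0],0]
    - [[-0.085,0,0],0]
    - [[-0.1,0,0],0]
    - [[-0.11,0,0],0]
    - [[-0.11,0,0],0]
  fingers: 0.0854

```text
t: 20.2
tcp_pos: [0.4305, 0.0235, 0.1503]
ee_rot: [1.54, 1.568, -0.143]
contact_force: [-0.7, -0.4, 0.2]
gripper_width: 0.998
```

```bash
python3 - <<'E'
from h import *
o=bot.observe(); print(o["t"],o["tcp_pos"],jawyaw(),o["contact_force"],inmag(o["tcp_pos"]))
im=grab("j")
crop(im["scene"],210,120,110,100,6,"pics/j_s.png")
cartons(im["top"],im["scene"])
print(need([.540,-.256,.13],20))
E
```

```text
20.2 [0.4305 0.0235 0.1503] -6.4168064865047025 [-0.6829 -0.3531  0.168 ] [ 0.0004 -0.1264]
top [329.6 229. ] cen [ 0.4395 -0.2983] wh [58.5 34.3] long-axis yaw -2.7
top [317.4 197. ] cen [ 0.5394 -0.2558] wh [58.2 34.1] long-axis yaw 20.3
scene [214.5 242.7] cen [ 0.5424 -0.2568] wh [55.1 31.4] long-axis yaw 19.5
scene [183.9 234.8] cen [ 0.4529 -0.2707] wh [92.5 31.9] long-axis yaw -84.6
(array([0.0187, 0.1411, 0.2654]), np.float64(-26.419243934309364))
```

View pics/j_s.png

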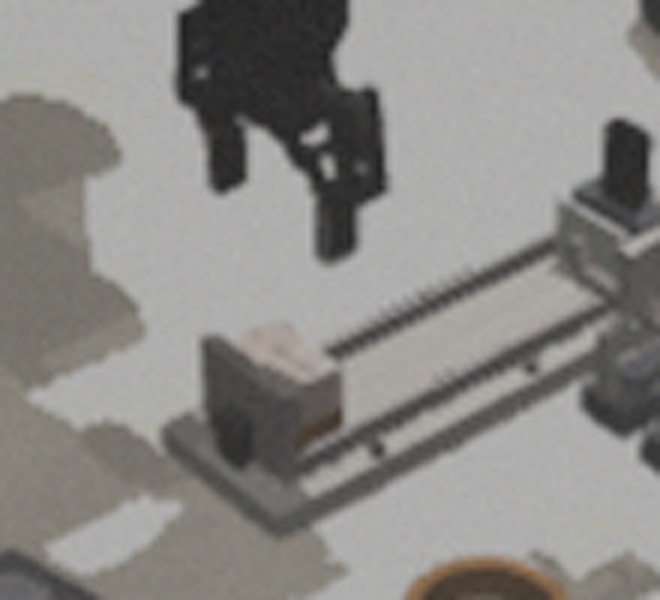

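Carton 1 stands squarely in the channel next to the stop, top at crop (290,355). On to carton B at (0.540, -0.256), yaw 20.

>>> play_rows:
  rows:
    - [[0,0.005,0.009],-1]
    - [[0,0.016,0.03],-3]
    - [[0,0.03,0.057],-6]
    - [[0,0.046,0.087],-9]
    - [[0,0.062,0.117],-12]
    - [[0,0.078,0.147],-15]
    - [[0,0.094,0.177],-18]
    - [[0.004,0.11,0.207],-21]
    - [[0.01,0.124,0.233],-24]
    - [[0.015,0.134,0.252],-26]
    - [[0.018,0.14,0.263],-26.4]
    - [[0.0187,0.1411,0.2654],-26.4]
    - [[0.0187,0.1411,0.2654],-26.4]
    - [[0.0187,0.1411,0.2654],-26.4]

```text
t: 21.7
tcp_pos: [0.54, -0.2549, 0.1303]
ee_rot: [-2.716, 1.57, 2.346]
contact_force: [0.2, -0.0, 0.2]
gripper_width: 1.0
```

```bash
python3 - <<'E'
from h import *
o=bot.observe(); print(o["t"],o["tcp_pos"],jawyaw(),o["contact_force"])
im=grab("k")
crop(im["scene"],150,170,110,100,6,"pics/k_s.png")
print(need([.540,-.256,.018],20))
E
```

```text
21.7 [ 0.54   -0.2549  0.1303] 20.000054378830463 [ 0.1607 -0.0098  0.1804]
(array([ 0.1126, -0.0005,  0.0008]), np.float64(0.020330109693347254))
```

View pics/k_s.png

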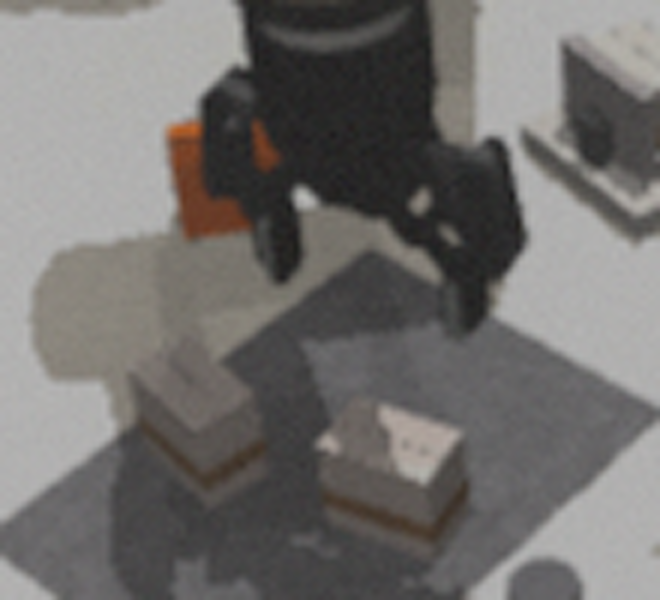

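>>> play_rows:
  rows:
    - [[0.01,0,0.001],0]
    - [[0.025,0,0.001],0]
    - [[0.045,0,0.001],0]
    - [[0.065,0,0.001],0]
    - [[0.085,0,0.001],0]
    - [[0.1,0,0.001],0]
    - [[0.109,0,0.001],0]
    - [[0.112,0,0.001],0]
    - [[0.112,0,0.001],0]

```text
t: 22.7
tcp_pos: [0.5406, -0.2568, 0.0181]
ee_rot: [-1.915, 1.571, -3.136]
contact_force: [-0.7, -0.2, -0.8]
gripper_width: 1.005
```

>>> play_rows:
  rows:
    - [[0,0,0],0]
    - [[0,0,0],0]
    - [[0,0,0],0]
    - [[0,0,0],0]
    - [[0,0,0],0]
    - [[0,0,0],0]
    - [[0,0,0],0]
  fingers: 0.04
  newtons: 20

```text
t: 23.4
tcp_pos: [0.5411, -0.2573, 0.0191]
ee_rot: [0.624, 1.569, -0.598]
contact_force: [-1.0, 0.3, 5.8]
gripper_width: 0.7
```

>>> play_rows:
  rows:
    - [[-0.005,0,0],0]
    - [[-0.015,0,0],0]
    - [[-0.03,0,0],0]
    - [[-0.05,0,0],0]
    - [[-0.075,0,0],0]
    - [[-0.1,0,0],0]
    - [[-0.115,0,0],0]
    - [[-0.12,0,0],0]
    - [[-0.12,0,0],0]

```text
t: 24.3
tcp_pos: [0.5407, -0.257, 0.139]
ee_rot: [0.631, 1.569, -0.591]
contact_force: [-0.1, -0.1, -0.8]
gripper_width: 0.703
```

```bash
python3 - <<'E'
from h import *
o=bot.observe(); print(o["t"],o["tcp_pos"],jawyaw(),o["contact_force"],o["gripper_width"]*85.4)
im=grab("l")
crop(im["scene"],150,150,110,100,6,"pics/l_s.png")
print(need([*mag(0,-.085),.14],-6.4))
E
```

```text
24.3 [ 0.5407 -0.257   0.139 ] 19.975567421042914 [-0.0833 -0.1016 -0.8117] 60.0088994831087
(array([-0.0022,  0.0108, -0.3379]), np.float64(26.378538588553646))
```

View pics/l_s.png

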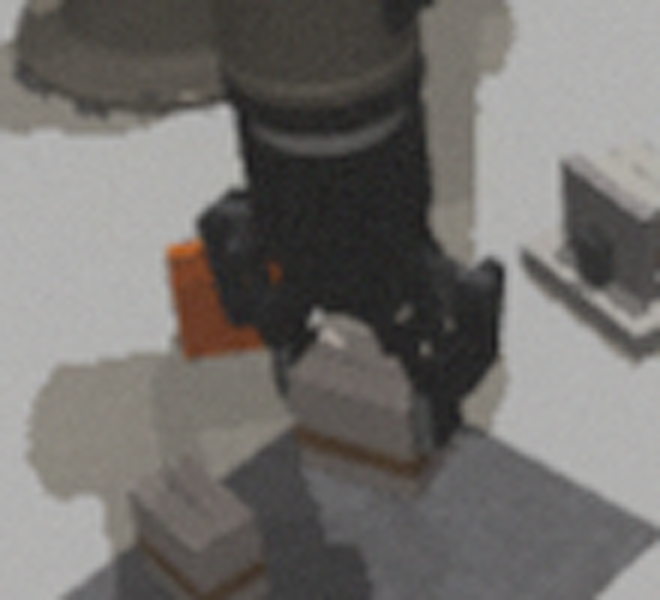

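>>> play_rows:
  rows:
    - [[-0.002,0,-0.008],1]
    - [[-0.002,0,-0.025],3]
    - [[-0.002,0.001,-0.05],5]
    - [[-0.002,0.002,-0.078],8]
    - [[-0.002,0.003,-0.108],11]
    - [[-0.002,0.004,-0.138],14]
    - [[-0.002,0.005,-0.168],17]
    - [[-0.002,0.006,-0.198],20]
    - [[-0.002,0.007,-0.228],23]
    - [[-0.002,0.008,-0.258],25]
    - [[-0.002,0.009,-0.286],26.4]
    - [[-0.002,0.01,-0.31],26.4]
    - [[-0.002,0.0105,-0.327],26.4]
    - [[-0.002,0.0108,-0.336],26.4]
    - [[-0.002,0.0108,-0.338],26.4]
    - [[-0.002,0.0108,-0.338],26.4]

```text
t: 26.0
tcp_pos: [0.4352, 0.0643, 0.14]
ee_rot: [-0.637, 1.57, -2.32]
contact_force: [0.1, -0.3, -0.5]
gripper_width: 0.7
```

```bash
python3 - <<'E'
from h import *
o=bot.observe(); print(o["t"],o["tcp_pos"],jawyaw(),o["contact_force"],inmag(o["tcp_pos"]))
print(need([*mag(0,-.085),.039],-6.4))
im=grab("m"); crop(im["scene"],210,120,110,100,6,"pics/m_s.png")
E
```

```text
26.0 [0.4352 0.0643 0.14  ] -6.413514474779651 [ 0.1399 -0.319  -0.5053] [ 0.0005 -0.0853]
(array([ 0.101 , -0.0005, -0.0003]), np.float64(-0.013514474779654506))
```

View pics/m_s.png

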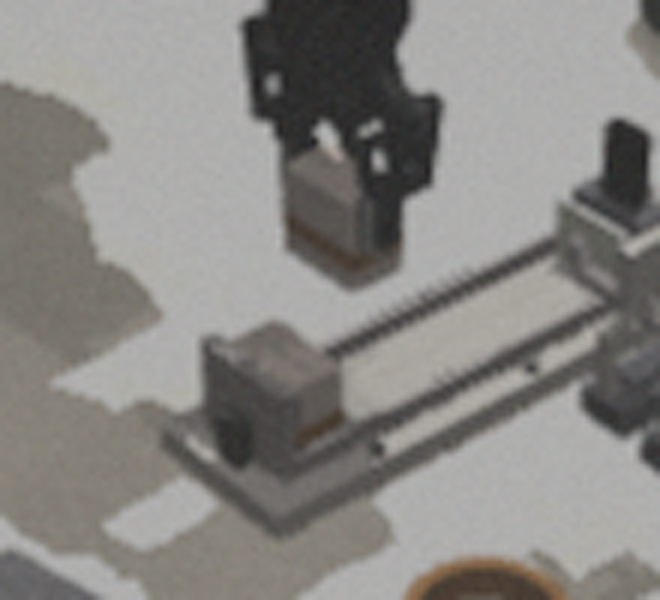

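>>> play_rows:
  rows:
    - [[0.006,-0.0005,-0.001],0]
    - [[0.018,-0.0005,-0.001],0]
    - [[0.034,-0.0005,-0.001],0]
    - [[0.05,-0.0005,-0.001],0]
    - [[0.063,-0.0005,-0.001],0]
    - [[0.071,-0.0005,-0.001],0]
    - [[0.077,-0.0005,-0.001],0]
    - [[0.082,-0.0005,-0.001],0]
    - [[0.087,-0.0005,-0.001],0]
    - [[0.092,-0.0005,-0.001],0]
    - [[0.096,-0.0005,-0.001],0]
    - [[0.099,-0.0005,-0.001],0]
    - [[0.1,-0.0005,-0.001],0]
    - [[0.1005,-0.0005,-0.001],0]
    - [[0.1005,-0.0005,-0.001],0]

```text
t: 27.6
tcp_pos: [0.4349, 0.0655, 0.0397]
ee_rot: [1.304, 1.571, -0.378]
contact_force: [-0.4, -0.4, -0.4]
gripper_width: 0.703
```

>>> play_rows:
  rows:
    - [[0.0005,0,0],0]
    - [[0.001,0,0],0]
    - [[0.001,0,0],0]

```text
t: 27.9
tcp_pos: [0.435, 0.0655, 0.0391]
ee_rot: [1.527, 1.57, -0.156]
contact_force: [-1.1, -0.5, 4.6]
gripper_width: 0.699
```

>>> play_rows:
  rows:
    - [[0,0,0],0]
    - [[0,0,0],0]
    - [[0,0,0],0]
    - [[0,0,0],0]
    - [[0,0,0],0]
  fingers: 0.08

```text
t: 28.4
tcp_pos: [0.4348, 0.0655, 0.0386]
ee_rot: [-0.617, 1.571, -2.3]
contact_force: [0.0, 0.2, 0.2]
gripper_width: 0.935
```

>>> play_rows:
  rows:
    - [[-0.004,0,0],0]
    - [[-0.012,0,0],0]
    - [[-0.025,0,0],0]
    - [[-0.045,0,0],0]
    - [[-0.065,0,0],0]
    - [[-0.085,0,0],0]
    - [[-0.1,0,0],0]
    - [[-0.11,0,0],0]
    - [[-0.11,0,0],0]
  fingers: 0.0854

```text
t: 29.3
tcp_pos: [0.4356, 0.0655, 0.1501]
ee_rot: [1.626, 1.568, -0.057]
contact_force: [0.2, 1.1, 0.6]
gripper_width: 0.998
```

```bash
python3 - <<'E'
from h import *
o=bot.observe(); print(o["t"],o["tcp_pos"],jawyaw(),o["contact_force"],inmag(o["tcp_pos"]))
im=grab("n")
crop(im["scene"],210,120,110,100,6,"pics/n_s.png")
cartons(im["top"],im["scene"])
crop(im["top"],265,175,100,85,6,"pics/n_t.png")
print(need([.440,-.298,.13],-2.7))
E
```

```text
29.3 [0.4356 0.0655 0.1501] -6.416436323203693 [0.1563 1.1035 0.6107] [ 0.0008 -0.084 ]
top [329.5 229. ] cen [ 0.4395 -0.2978] wh [58.4 33.9] long-axis yaw -2.1
scene [183.9 234.9] cen [ 0.4532 -0.2762] wh [80.9 31.5] long-axis yaw -84.6
(array([0.0185, 0.046 , 0.3606]), np.float64(-3.7220079043052863))
```

View pics/n_s.png

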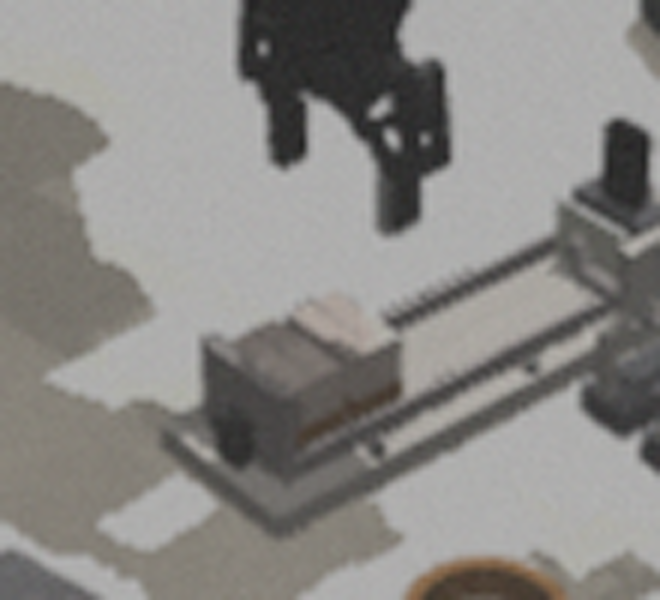

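View pics/n_t.png

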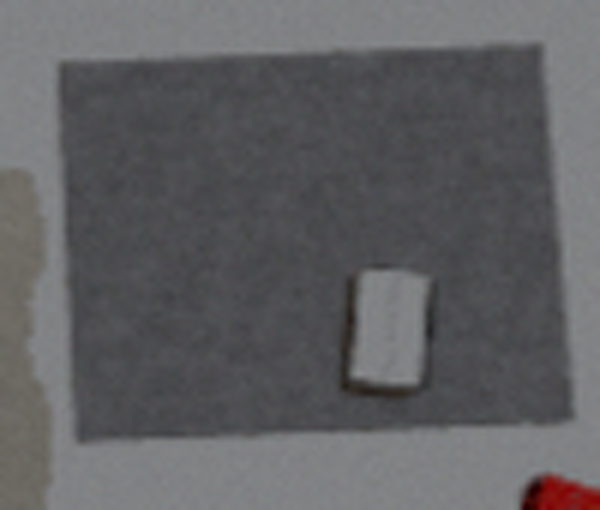

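>>> play_rows:
  rows:
    - [[0,0.001,0.009],0]
    - [[0,0.004,0.03],0]
    - [[0,0.008,0.06],-1]
    - [[0,0.012,0.095],-1]
    - [[0,0.017,0.13],-2]
    - [[0,0.021,0.165],-2]
    - [[0,0.026,0.2],-3]
    - [[0,0.03,0.235],-3]
    - [[0.005,0.035,0.27],-3.7]
    - [[0.01,0.039,0.305],-3.7]
    - [[0.015,0.043,0.335],-3.7]
    - [[0.018,0.045,0.355],-3.7]
    - [[0.0185,0.046,0.3606],-3.7]
    - [[0.0185,0.046,0.3606],-3.7]
    - [[0.0185,0.046,0.3606],-3.7]

```text
t: 30.9
tcp_pos: [0.4402, -0.2968, 0.1302]
ee_rot: [-2.584, 1.57, 2.081]
contact_force: [0.3, 0.1, 0.8]
gripper_width: 0.997
```

```bash
python3 - <<'E'
from h import *
o=bot.observe(); print(o["t"],o["tcp_pos"],jawyaw(),o["contact_force"])
im=grab("p")
crop(im["scene"],130,170,110,100,6,"pics/p_s.png")
print(need([.440,-.298,.018],-2.5))
E
```

```text
30.9 [ 0.4402 -0.2968  0.1302] -2.6828066082059054 [0.3167 0.1336 0.7998]
(array([ 0.1125, -0.0004,  0.0013]), np.float64(-0.13919537095465273))
```

View pics/p_s.png

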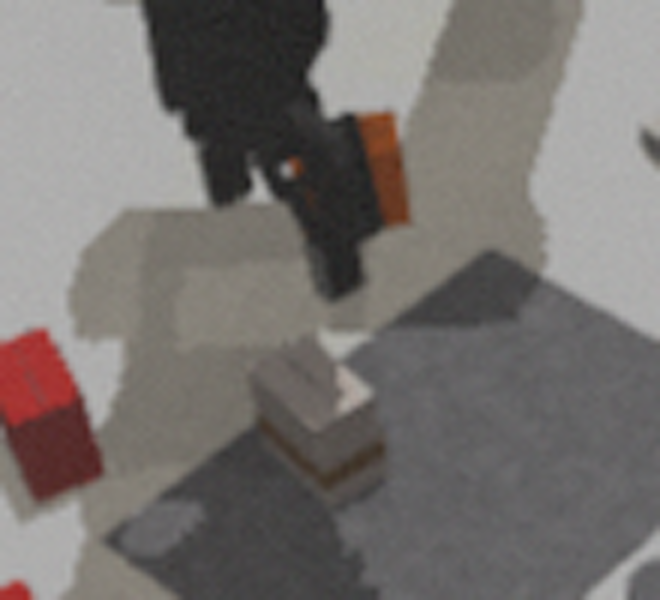

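>>> play_rows:
  rows:
    - [[0.01,0,0.001],0]
    - [[0.025,0,0.001],0]
    - [[0.045,0,0.001],0]
    - [[0.065,0,0.001],0]
    - [[0.085,0,0.001],0]
    - [[0.1,0,0.001],0]
    - [[0.109,0,0.001],0]
    - [[0.112,0,0.001],0]
    - [[0.112,0,0.001],0]

```text
t: 31.9
tcp_pos: [0.4402, -0.2988, 0.0181]
ee_rot: [-1.974, 1.571, 2.691]
contact_force: [0.5, -0.6, 0.3]
gripper_width: 0.999
```

>>> play_rows:
  rows:
    - [[0,0,0],0]
    - [[0,0,0],0]
    - [[0,0,0],0]
    - [[0,0,0],0]
    - [[0,0,0],0]
    - [[0,0,0],0]
    - [[0,0,0],0]
  fingers: 0.04
  newtons: 20

```text
t: 32.6
tcp_pos: [0.4406, -0.2994, 0.019]
ee_rot: [0.863, 1.569, -0.755]
contact_force: [-0.7, 0.6, 6.5]
gripper_width: 0.7
```

>>> play_rows:
  rows:
    - [[-0.005,0,0],0]
    - [[-0.015,0,0],0]
    - [[-0.03,0,0],0]
    - [[-0.05,0,0],0]
    - [[-0.075,0,0],0]
    - [[-0.1,0,0],0]
    - [[-0.115,0,0],0]
    - [[-0.12,0,0],0]
    - [[-0.12,0,0],0]

```text
t: 33.5
tcp_pos: [0.4403, -0.2991, 0.1389]
ee_rot: [0.849, 1.569, -0.769]
contact_force: [0.7, 0.2, -0.9]
gripper_width: 0.702
```

```bash
python3 - <<'E'
from h import *
o=bot.observe(); print(o["t"],o["tcp_pos"],jawyaw(),o["contact_force"],o["gripper_width"]*85.4)
im=grab("q")
crop(im["scene"],130,150,110,100,6,"pics/q_s.png")
print(need([*mag(0,-.042),.14],-6.4))
E
```

```text
33.5 [ 0.4403 -0.2991  0.1389] -2.7207589940874466 [ 0.6844  0.2151 -0.8641] 59.935422151117166
(array([-0.0021, -0.0195, -0.4055]), np.float64(3.6769104681847153))
```

View pics/q_s.png

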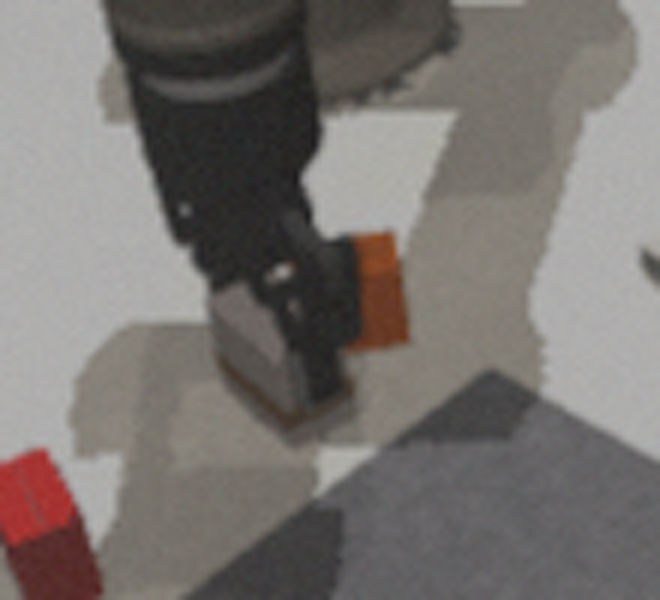

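>>> play_rows:
  rows:
    - [[-0.002,0,-0.009],0]
    - [[-0.002,-0.001,-0.028],0]
    - [[-0.002,-0.002,-0.055],1]
    - [[-0.002,-0.004,-0.085],1]
    - [[-0.002,-0.005,-0.118],2]
    - [[-0.002,-0.007,-0.151],2]
    - [[-0.002,-0.009,-0.184],3]
    - [[-0.002,-0.01,-0.217],3]
    - [[-0.002,-0.012,-0.25],3.7]
    - [[-0.002,-0.014,-0.283],3.7]
    - [[-0.002,-0.015,-0.316],3.7]
    - [[-0.002,-0.017,-0.347],3.7]
    - [[-0.002,-0.018,-0.373],3.7]
    - [[-0.002,-0.019,-0.393],3.7]
    - [[-0.002,-0.0195,-0.403],3.7]
    - [[-0.002,-0.0195,-0.406],3.7]
    - [[-0.002,-0.0195,-0.406],3.7]
    - [[-0.002,-0.0195,-0.406],3.7]

```text
t: 35.4
tcp_pos: [0.4399, 0.1069, 0.1401]
ee_rot: [-0.345, 1.57, -2.029]
contact_force: [0.4, -0.8, -0.5]
gripper_width: 0.704
```

```bash
python3 - <<'E'
from h import *
o=bot.observe(); print(o["t"],o["tcp_pos"],jawyaw(),o["contact_force"],inmag(o["tcp_pos"]))
print(need([*mag(0,-.041),.0395],-6.4))
im=grab("r"); crop(im["scene"],210,120,110,100,6,"pics/r_s.png")
E
```

```text
35.4 [0.4399 0.1069 0.1401] -6.455568060402086 [ 0.3937 -0.8165 -0.5149] [ 0.0004 -0.0424]
(array([ 0.1006, -0.0004, -0.0015]), np.float64(-0.05556806040208073))
```

View pics/r_s.png

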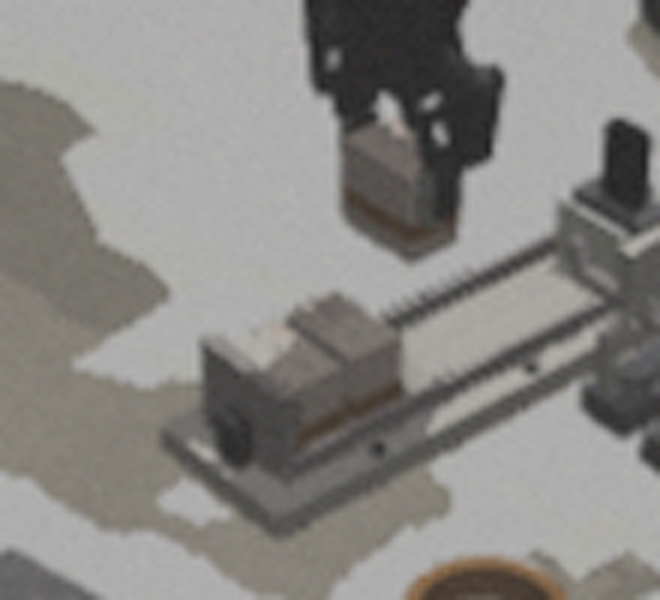

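>>> play_rows:
  rows:
    - [[0.006,-0.0005,-0.001],0]
    - [[0.018,-0.0005,-0.0015],0]
    - [[0.034,-0.0005,-0.0015],0]
    - [[0.05,-0.0005,-0.0015],0]
    - [[0.063,-0.0005,-0.0015],0]
    - [[0.071,-0.0005,-0.0015],0]
    - [[0.077,-0.0005,-0.0015],0]
    - [[0.082,-0.0005,-0.0015],0]
    - [[0.087,-0.0005,-0.0015],0]
    - [[0.092,-0.0005,-0.0015],0]
    - [[0.096,-0.0005,-0.0015],0]
    - [[0.099,-0.0005,-0.0015],0]
    - [[0.1005,-0.0005,-0.0015],0]
    - [[0.101,-0.0005,-0.0015],0]
    - [[0.1015,-0.0005,-0.0015],0]

```text
t: 37.0
tcp_pos: [0.4397, 0.109, 0.039]
ee_rot: [1.144, 1.571, -0.539]
contact_force: [-2.3, -0.9, 7.8]
gripper_width: 0.7
```

>>> play_rows:
  rows:
    - [[0,0,0],0]
    - [[0,0,0],0]
    - [[0,0,0],0]
    - [[0,0,0],0]
    - [[0,0,0],0]
  fingers: 0.08

```text
t: 37.5
tcp_pos: [0.4397, 0.109, 0.0387]
ee_rot: [0.768, 1.571, -0.915]
contact_force: [0.4, -0.2, 0.0]
gripper_width: 0.933
```

>>> play_rows:
  rows:
    - [[-0.004,0,0],0]
    - [[-0.012,0,0],0]
    - [[-0.025,0,0],0]
    - [[-0.045,0,0],0]
    - [[-0.065,0,0],0]
    - [[-0.085,0,0],0]
    - [[-0.11,0,0],0]
    - [[-0.13,0,0],0]
    - [[-0.14,0,0],0]
    - [[-0.14,0,0],0]
  fingers: 0.0854

```text
t: 38.5
tcp_pos: [0.4404, 0.1091, 0.1801]
ee_rot: [1.729, 1.568, 0.046]
contact_force: [0.6, 0.3, -0.4]
gripper_width: 1.001
```

```bash
python3 - <<'E'
from h import *
o=bot.observe(); print(o["t"],o["tcp_pos"],jawyaw(),o["contact_force"],inmag(o["tcp_pos"]))
im=grab("u"); crop(im["scene"],210,110,130,110,6,"pics/u_s.png")
f=lambda a,x0,y0,k:(x0+(a[0]+.5)/k-.5,y0+(a[1]+.5)/k-.5)
print("tab exp", mag(0,.155), )
T=lambda a:f(a,115,115,5)
w=onz("top",[T((133,452))],.118)[0]; print(w,inmag(w))
print(need([*mag(0,.155),.14],83.6))
print(need([*mag(0,.155),.14],-96.4))
E
```

```text
38.5 [0.4404 0.1091 0.1801] -6.418333651357142 [ 0.6441  0.3489 -0.411 ] [ 0.0006 -0.0402]
tab exp [0.4615 0.3031]
[0.4653 0.2855 0.118 ] [0.0058 0.138 ]
(array([ 0.0381,  0.0004, -0.1954]), np.float64(89.97795589571032))
(array([ 0.0381,  0.0004, -0.1954]), np.float64(89.97795589571032))
```

View pics/u_s.png

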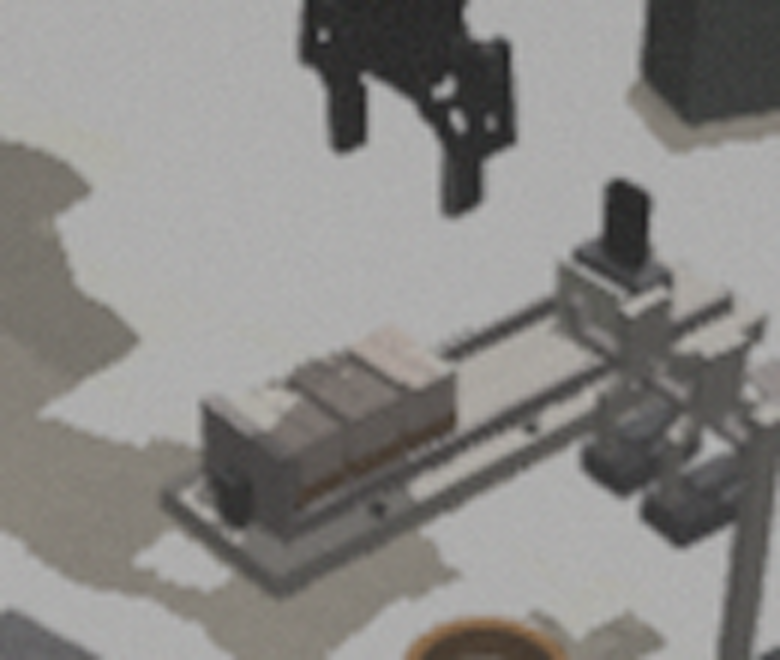

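```bash
python3 - <<'E'
from h import *
t=cv2.imread("pics/top0.png");s=cv2.imread("pics/scene0.png")
st=lambda i:np.clip((i.astype(float)-30)*2,0,255).astype(np.uint8)
crop(st(t),125,190,50,45,14,"pics/v1.png")
crop(s,295,130,45,45,13,"pics/v2.png")
E
```

```text
(no output)
```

View pics/v1.png

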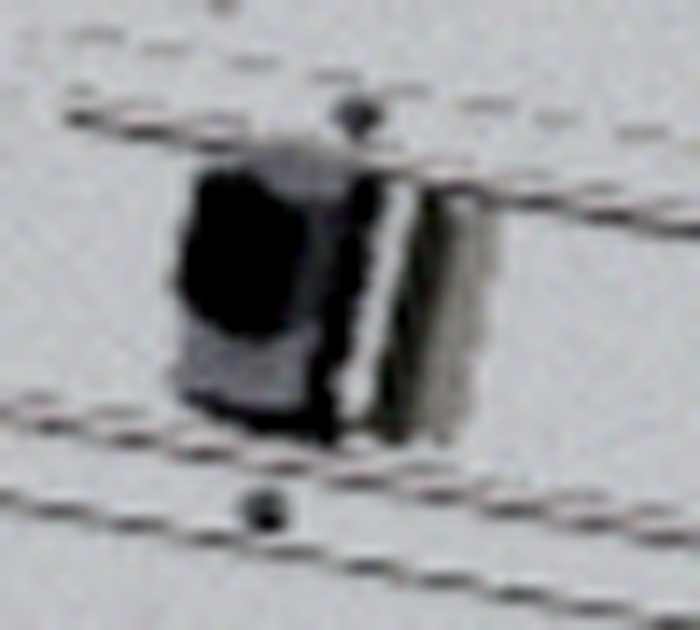

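View pics/v2.png

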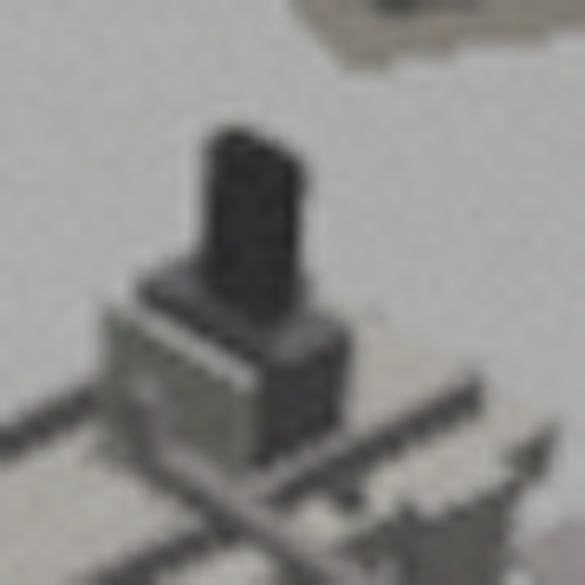

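```bash
python3 - <<'E'
from h import *
f=lambda a,x0,y0,k:(x0+(a[0]+.5)/k-.5,y0+(a[1]+.5)/k-.5)
A=lambda a:f(a,125,190,14); B=lambda a:f(a,295,130,13)
for nm,n,F,z,ps in [("pad top front","top",A,.066,[(415,190),(378,425)]),("pad top front sc","scene",B,.066,[(105,308),(252,390)]),
 ("block back top","top",A,.066,[(180,385)]),("block right corner sc","scene",B,.066,[(350,325)]),
 ("tab foot sc front edge","scene",B,.066,[(200,280),(280,325)]),
 ("tab top sc L,R(front edge)","scene",B,.118,[(208,140),(278,160),(300,160),(235,125)]),
 ("tab top view","top",A,.118,[(240,170),(180,270),(205,200),(185,280)])]:
    w=onz(n,[F(p) for p in ps],z); print(nm,[inmag(q).round(4) for q in w])
E
```

```text
pad top front [array([0.0267, 0.1138]), array([-0.0271,  0.1098])]
pad top front sc [array([-0.0232,  0.1131]), array([0.0341, 0.1144])]
block back top [array([-0.0261,  0.1556])]
block right corner sc [array([0.0286, 0.1595])]
tab foot sc front edge [array([-0.0162,  0.1443]), array([0.0157, 0.1445])]
tab top sc L,R(front edge) [array([-0.0103,  0.1366]), array([0.0102, 0.1435]), array([0.0141, 0.1481]), array([-0.0112,  0.1482])]
tab top view [array([0.0161, 0.1389]), array([-0.0078,  0.1466]), array([0.0083, 0.1449]), array([-0.0097,  0.145 ])]
```

```bash
python3 - <<'E'
from h import *
print(bot.observe()["joint_pos"])
print(need([*mag(0,.142),.15],83.6))
E
```

```text
[ 0.0736  0.2662  1.7943 -0.0001  1.0819  0.1858]
(array([ 0.0281,  0.0004, -0.1824]), np.float64(89.97795589571032))
```

>>> play_rows:
  rows:
    - [[0,0,-0.005],3]
    - [[0,0,-0.015],9]
    - [[0,0,-0.03],17]
    - [[0,0,-0.045],25]
    - [[0,0,-0.06],33]
    - [[0,0,-0.08],41]
    - [[0,0,-0.1],49]
    - [[0,0,-0.12],57]
    - [[0,0,-0.14],65]
    - [[0.005,0,-0.155],73]
    - [[0.012,0,-0.168],80]
    - [[0.02,0,-0.177],86]
    - [[0.027,0,-0.182],90]
    - [[0.03,0,-0.182],90]
    - [[0.03,0,-0.182],90]
    - [[0.03,0,-0.182],90]
  fingers: 0.05

```text
t: 40.2
tcp_pos: [0.4599, 0.2895, 0.1484]
ee_rot: [0.723, 1.57, -2.53]
contact_force: [1.1, -0.1, 0.4]
gripper_width: 0.586
```

```bash
python3 - <<'E'
from h import *
o=bot.observe(); print(o["t"],o["tcp_pos"],jawyaw(),o["contact_force"],inmag(o["tcp_pos"]))
print(need([*mag(0,.142),.082],83.6), o["joint_pos"])
im=grab("w"); crop(im["scene"],270,90,80,90,7,"pics/w_s.png")
E
```

```text
40.2 [0.4599 0.2895 0.1484] -96.35598187737399 [ 1.089  -0.1475  0.3964] [-0.0001  0.1413]
(array([ 0.0664, -0.0008, -0.0001]), np.float64(0.04401812262602789)) [ 0.4209  0.4551  1.5931 -0.0002  1.0942  2.1027]
```

View pics/w_s.png

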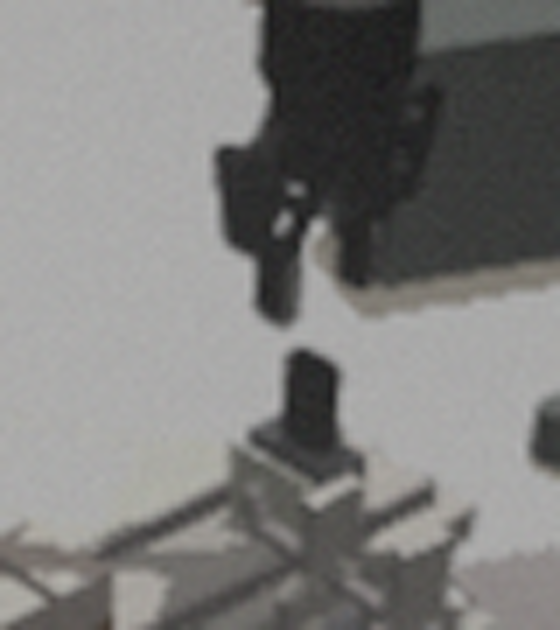

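>>> play_rows:
  rows:
    - [[0.008,0,0],0]
    - [[0.02,0,0],0]
    - [[0.032,0,0],0]
    - [[0.044,0,0],0]
    - [[0.054,0,0],0]
    - [[0.061,0,0],0]
    - [[0.065,0,0],0]
    - [[0.066,0,0],0]
    - [[0.066,0,0],0]

```text
t: 41.2
tcp_pos: [0.4602, 0.29, 0.0828]
ee_rot: [-2.776, 1.57, 0.254]
contact_force: [-0.7, -0.6, 0.7]
gripper_width: 0.587
```

>>> play_rows:
  rows:
    - [[0,0,0],0]
    - [[0,0,0],0]
    - [[0,0,0],0]
    - [[0,0,0],0]
    - [[0,0,0],0]
    - [[0,0,0],0]
    - [[0,0,0],0]
    - [[0,0,0],0]
  fingers: 0.0
  newtons: 40

```text
t: 42.0
tcp_pos: [0.4603, 0.2902, 0.0832]
ee_rot: [-2.428, 1.57, 0.602]
contact_force: [-1.1, 2.3, 4.8]
gripper_width: 0.135
```

```bash
python3 - <<'E'
from h import *
o=bot.observe(); print(o["t"],o["tcp_pos"],jawyaw(),o["contact_force"],inmag(o["tcp_pos"]),o["gripper_width"]*85.4)
E
```

```text
42.0 [0.4603 0.2902 0.0832] -96.42288257777042 [-1.1241  2.2684  4.7958] [0.0002 0.142 ] 11.497847912680331
```

>>> play_rows:
  rows:
    - [[0,0.002,0],0]
    - [[0,0.006,0],0]
    - [[0,0.012,0],0]
    - [[0,0.019,0],0]
    - [[0,0.027,0],0]
    - [[0,0.035,0],0]
    - [[0,0.043,0],0]
    - [[0,0.051,0],0]
    - [[0,0.059,0],0]
    - [[0,0.067,0],0]
    - [[0,0.075,0],0]
    - [[0,0.083,0],0]
    - [[0,0.091,0],0]
    - [[0,0.099,0],0]
    - [[0,0.107,0],0]
    - [[0,0.113,0],0]
    - [[0,0.118,0],0]
    - [[0,0.121,0],0]
    - [[0,0.123,0],0]
    - [[0,0.124,0],0]

```text
t: 44.0
tcp_pos: [0.4463, 0.1676, 0.0831]
ee_rot: [-1.918, 1.569, 1.111]
contact_force: [-1.4, 8.0, 5.8]
gripper_width: 0.133
```

```bash
python3 - <<'E'
from h import *
o=bot.observe(); print(o["t"],o["tcp_pos"],jawyaw(),o["contact_force"],MR.T@o["contact_force"][:2],inmag(o["tcp_pos"]),o["gripper_width"]*85.4)
im=grab("x"); crop(im["scene"],210,100,130,110,6,"pics/x_s.png")
E
```

```text
44.0 [0.4463 0.1676 0.0831] -96.44703010837156 [-1.4302  8.0188  5.7812] [-2.3152  7.8094] [-0.      0.0186] 11.3409953291927
```

View pics/x_s.png

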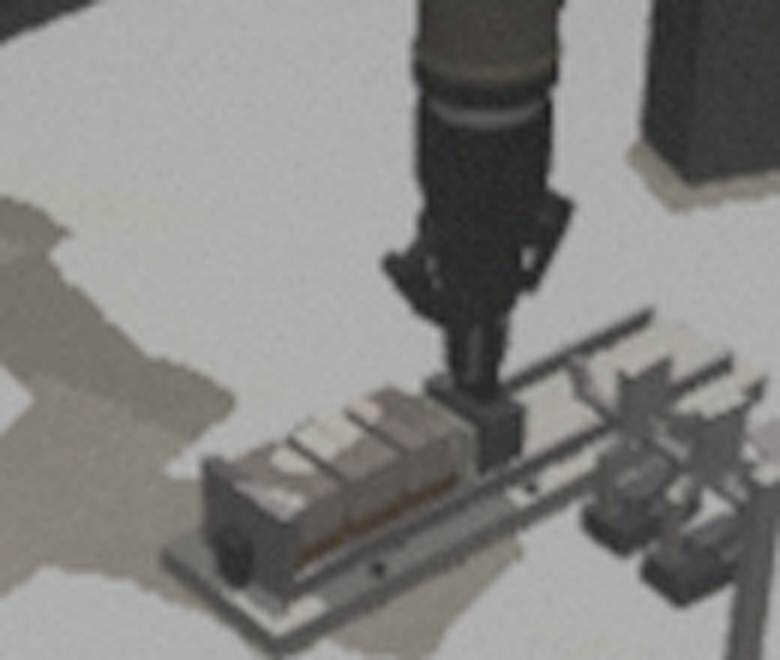

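>>> play_rows:
  rows:
    - [[0,0.001,0],0]
    - [[0,0.0025,0],0]
    - [[0,0.004,0],0]
    - [[0,0.0055,0],0]
    - [[0,0.007,0],0]
    - [[0,0.0085,0],0]
    - [[0,0.01,0],0]
    - [[0,0.0115,0],0]
    - [[0,0.013,0],0]
    - [[0,0.0145,0],0]
    - [[0,0.016,0],0]
    - [[0,0.0175,0],0]
    - [[0,0.019,0],0]
    - [[0,0.02,0],0]
    - [[0,0.021,0],0]
    - [[0,0.022,0],0]
    - [[0,0.023,0],0]
    - [[0,0.024,0],0]
    - [[0,0.025,0],0]
    - [[0,0.026,0],0]

```text
t: 46.1
tcp_pos: [0.4434, 0.142, 0.0831]
ee_rot: [-1.896, 1.569, 1.134]
contact_force: [-1.1, 9.0, 6.4]
gripper_width: 0.135
```

```bash
python3 - <<'E'
from h import *
o=bot.observe(); print(o["t"],jawyaw(),MR.T@o["contact_force"][:2],inmag(o["tcp_pos"]),o["gripper_width"]*85.4)
im=grab("y"); crop(im["scene"],210,120,100,90,7,"pics/y_s.png")
E
```

```text
46.1 -96.43913278380558 [-2.0808  8.8542] [-0.     -0.0072] 11.494557429827989
```

View pics/y_s.png

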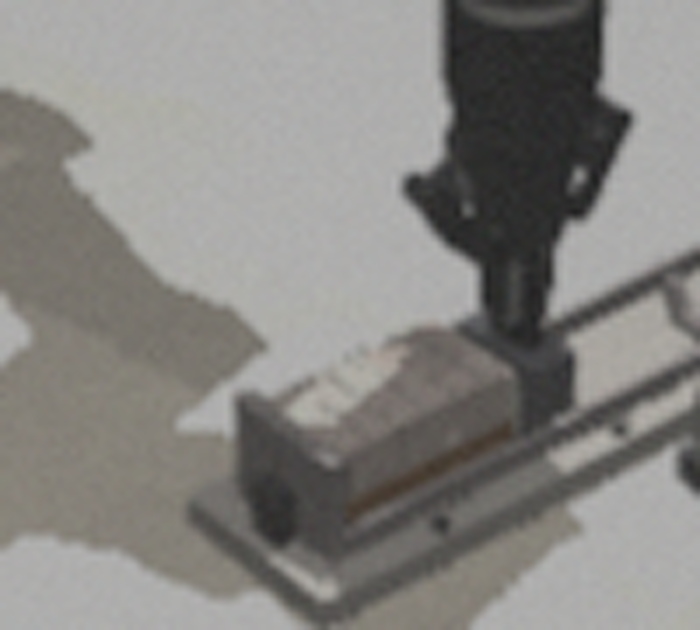

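>>> play_rows:
  rows:
    - [[0,0.0005,0],0]
    - [[0,0.001,0],0]
    - [[0,0.0015,0],0]
    - [[0,0.002,0],0]
    - [[0,0.0025,0],0]
    - [[0,0.003,0],0]
    - [[0,0.0035,0],0]
    - [[0,0.004,0],0]

```text
t: 47.0
tcp_pos: [0.443, 0.138, 0.0831]
ee_rot: [-1.925, 1.569, 1.104]
contact_force: [-1.1, 9.2, 6.5]
gripper_width: 0.133
```

>>> play_rows:
  rows:
    - [[0,0.0005,0],0]
    - [[0,0.001,0],0]
    - [[0,0.0015,0],0]
    - [[0,0.002,0],0]

```text
t: 47.4
tcp_pos: [0.4427, 0.1363, 0.0831]
ee_rot: [-1.869, 1.568, 1.16]
contact_force: [-0.9, 11.2, 5.0]
gripper_width: 0.131
```

>>> play_rows:
  rows:
    - [[0,0.0005,0],0]
    - [[0,0.001,0],0]
    - [[0,0.0015,0],0]
    - [[0,0.002,0],0]

```text
t: 47.8
tcp_pos: [0.4425, 0.1345, 0.0831]
ee_rot: [-1.85, 1.568, 1.179]
contact_force: [-0.7, 13.0, 5.8]
gripper_width: 0.135
```

>>> play_rows:
  rows:
    - [[0,0.0003,0],0]
    - [[0,0.0006,0],0]
    - [[0,0.0006,0],0]
    - [[0,0.0006,0],0]

```text
t: 48.2
tcp_pos: [0.4425, 0.134, 0.0831]
ee_rot: [-1.849, 1.568, 1.18]
contact_force: [-1.5, 12.6, 5.6]
gripper_width: 0.136
```

```bash
python3 - <<'E'
from h import *
o=bot.observe(); print(o["t"],jawyaw(),MR.T@o["contact_force"][:2],inmag(o["tcp_pos"]),o["gripper_width"]*85.4)
im=grab("z"); crop(im["scene"],210,120,100,90,7,"pics/z_s.png")
E
```

```text
48.2 -96.44596798622585 [-2.9176 12.3466] [-0.     -0.0152] 11.608302493637195
```

View pics/z_s.png

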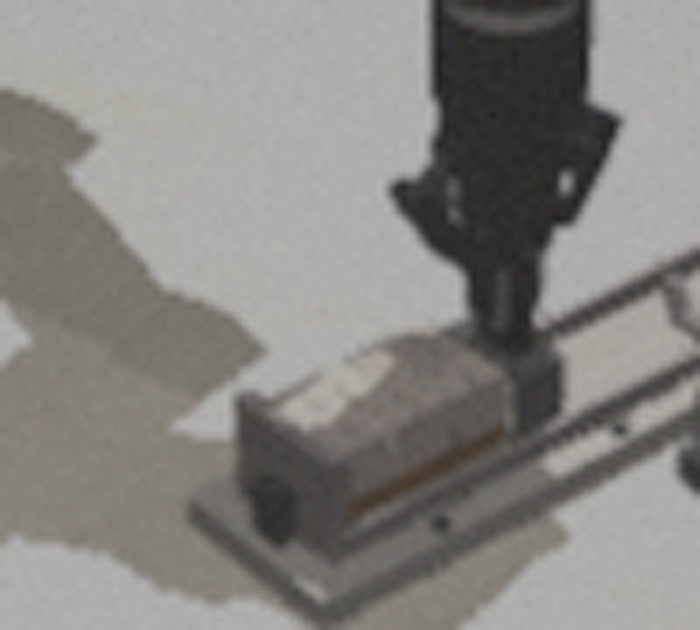

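>>> play_rows:
  rows:
    - [[0,0,0],0]
    - [[0,0,0],0]
    - [[0,0,0],0]
    - [[0,0,0],0]
    - [[0,0,0],0]
    - [[0,0,0],0]
  fingers: 0.04

```text
t: 48.9
tcp_pos: [0.4423, 0.1321, 0.0826]
ee_rot: [1.153, 1.571, -2.101]
contact_force: [-0.5, 0.5, -1.3]
gripper_width: 0.467
```

>>> play_rows:
  rows:
    - [[-0.003,0,0],0]
    - [[-0.01,0,0],0]
    - [[-0.02,0,0],0]
    - [[-0.035,0,0],0]
    - [[-0.05,0,0],0]
    - [[-0.07,0,0],0]
    - [[-0.09,0,0],0]
    - [[-0.11,0,0],0]
    - [[-0.13,0,0],0]
    - [[-0.15,0,0],0]
    - [[-0.15,0,0],0]

```text
t: 50.0
tcp_pos: [0.4437, 0.1325, 0.236]
ee_rot: [-2.92, 1.564, 0.11]
contact_force: [-0.4, 0.7, -0.2]
gripper_width: 0.468
```

```bash
python3 - <<'E'
from h import *
o=bot.observe(); print(o["t"],o["tcp_pos"],o["contact_force"])
im=grab("A"); crop(im["scene"],210,120,130,100,6,"pics/A_s.png")
crop(im["top"],100,110,160,140,4.5,"pics/A_t.png")
crop(im["scene"],120,190,170,130,4,"pics/A_m.png")
E
```

```text
50.0 [0.4437 0.1325 0.236 ] [-0.383   0.7415 -0.1756]
```

View pics/A_s.png

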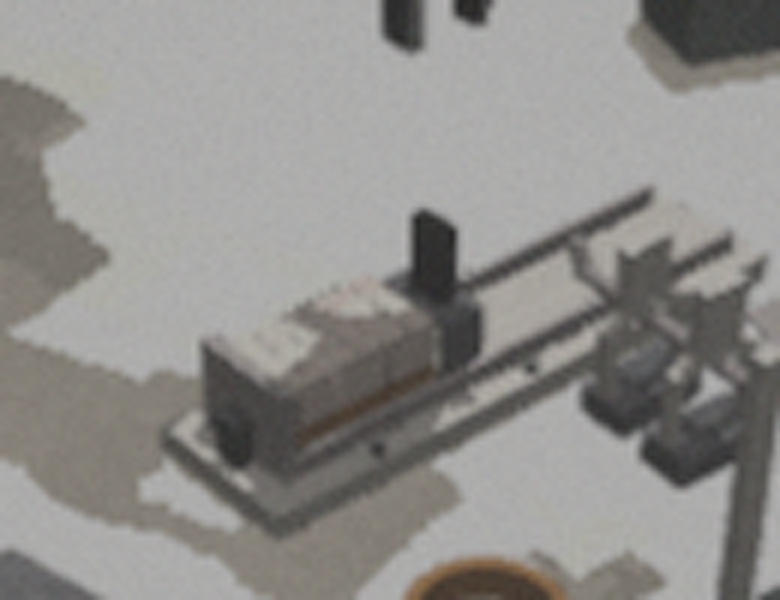

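View pics/A_t.png

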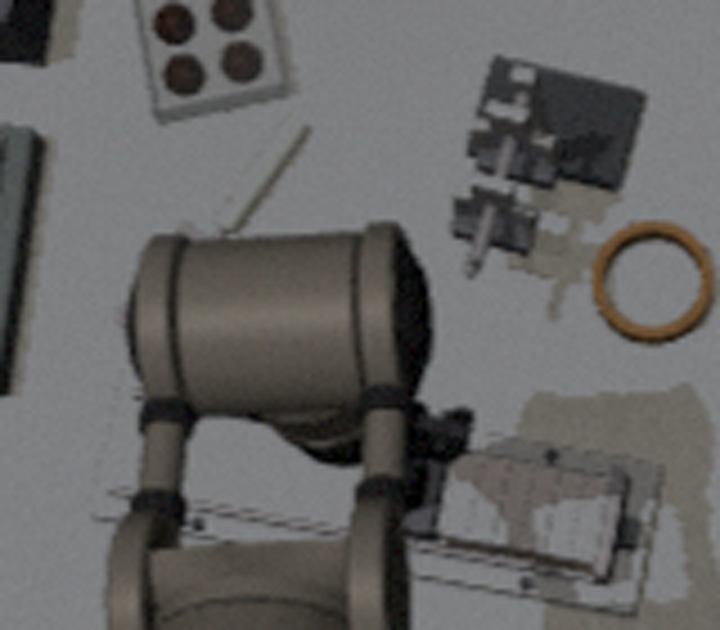

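View pics/A_m.png

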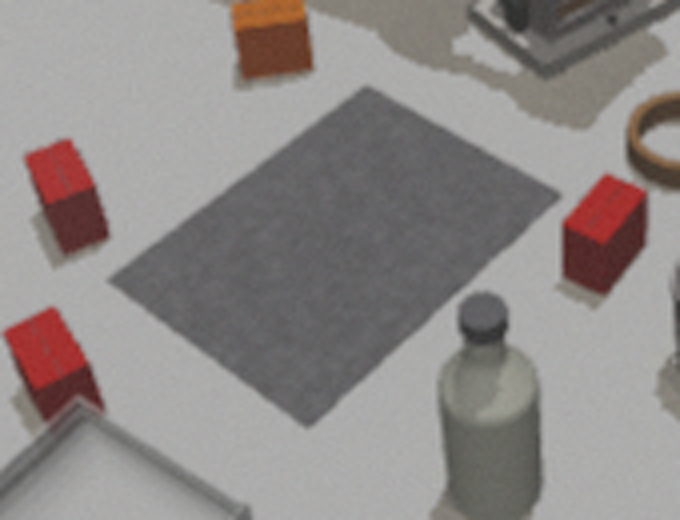

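```bash
python3 - <<'E'
from h import *
s=cv2.imread("pics/A_scene.png")
crop(s,260,150,40,40,15,"pics/B1.png")
f=lambda a:(260+(a[0]+.5)/15-.5,150+(a[1]+.5)/15-.5)
# predicted pixel positions for pad press 0..7 of block front top corner relative to row end at y=-.042
for p in (0,.003,.005,.007):
    q=[[*mag(.03,-.042),.066],[*mag(.03,-.042+.014-p),.066],[*mag(.03,-.042+.014-p+.03),.066],[*mag(.03,-.042+.014-p+.03),.035]]
    print(p,((proj("scene",q)-[260,150]+.5)*15-.5).round(0).tolist())
E
```

```text
0 [[322.0, 387.0], [367.0, 364.0], [463.0, 315.0], [458.0, 423.0]]
0.003 [[322.0, 387.0], [357.0, 369.0], [453.0, 320.0], [449.0, 428.0]]
0.005 [[322.0, 387.0], [351.0, 372.0], [447.0, 323.0], [443.0, 431.0]]
0.007 [[322.0, 387.0], [344.0, 375.0], [441.0, 327.0], [436.0, 434.0]]
```

View pics/B1.png

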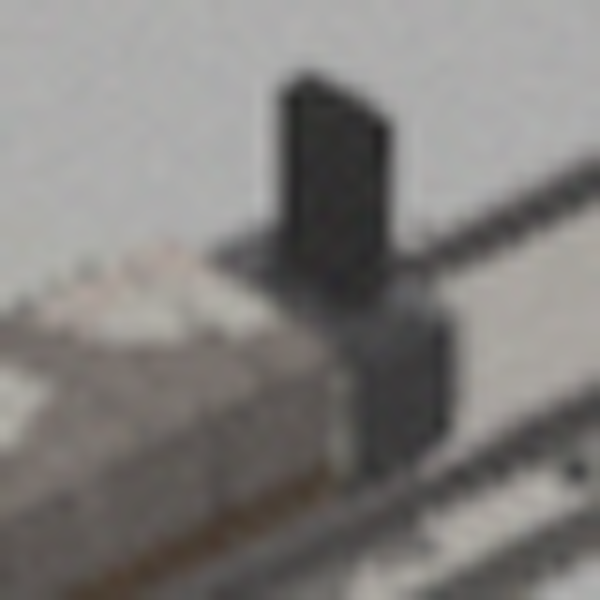

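```bash
python3 - <<'E'
from h import *
print(bot.hand_in()); print(bot.observe()["t"])
E
```

```text
the job is handed in; nothing more can be done
None
the job is handed in; nothing more can be done
```

I finished the job and handed it in at about t = 50 s, with the arm raised clear of everything; no verdict was given.

- **Spacer frame:** I took it out of the magazine first and hung it about 84 mm out on the hook's arm, about 50 mm in front of the other frame. The last pictures from both cameras show both frames hanging.
- **Cartons:** Three were on the mat. All three stand upright crosswise in the channel, in one row against the end stop, and the mat is empty. None was seen to be knocked aside during the run.
- **Follower:** I slid it until the push rose from about 8 N of free sliding to about 12.5–13 N. Two estimates of how far the pad is pressed in agree:
  - From the force and travel, about 5–5.5 mm.
  - From the last picture, after release, about 5.6 mm.
- **Other things:** The bystanders and the red and orange boxes were not touched.

These checks disagreed:
- **Spacer direction:** The text says the spacer stands with its y across the channel, but both views showed its y along the channel. I gripped it as measured.
- **Follower start:** It began about 13 mm forward of fully back.
- **Pad by arm position:** The arm position alone put the pad at only about 2 mm. That rests on my end-stop position, good to about 2 mm, so I relied on the force and picture estimates.
- **Brief force:** Setting the first carton down briefly pressed with about 20 N.

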